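# Weed the stray out of the socket case

### The arm

A 7-joint arm with a two-finger parallel gripper is mounted at the origin on the work surface. World frame = base frame: x ahead of the robot, y to its left, z up, the work surface at z = 0. Lengths are in m, angles in rad, forces in N, time in s.
With the tool pointing down it reaches from about 0.425 to 0.875 m from the base axis. Payload 4.7 kg.
Tool frame: the origin (TCP) lies midway between the tips of the shut fingers; the grasp point (between the pads) lies grip_depth behind it (grip_depth is the distance from the TCP to the grasp point, in m); z points along the fingers, y is the line along which they close (so a half turn about z gives the same grasp; the last joint's range is limited). The gripper opens to 85 mm and grips with 20 to 120 N. Pads are 22 mm wide; open, the fingers measure 114 mm over their backs; the gripper's body (76 mm by 85 mm) begins 54 mm behind the grasp point. The pads swing forward as they close: fully open they stand 13 mm farther back than shut.
Start: joints at [-1.227, 0.321, -0.07, 1.45, 0.023, 1.371, -0.057], TCP at [0.211, 0.615, 0.195] pointing down, gripper open.
Joint ranges: [-2.86, 2.86], [-0.3, 2.09], [-1.38, 1.24], [0.06, 2.45], [-1.56, 4.7], [0.09, 2.05], [-2.69, 2.69]. Speed limits (rad/s): [2.57, 2.57, 3.14, 3.14, 3.14, 3.14, 3.14].

### API

Orientations are given as a rotation vector (axis times angle).
In Python, from cell import get_obs, get_image, sign_off, grip_depth gives the robot as it stands.
- The arm moves only by the tool drive_tool, never from a script. Its argument "series" is a list of rows, each an object of numbers: "dx", "dy", "dz": the shift along the tool's x, y, z in m; "ax", "ay", "az": the turn, a rotation vector about the tool's x, y, z in degrees; "fingers": the gripper's target within -1 to 1 (fully open at 1, half-way at 0, shut at -1). A call has 1 to 20 rows; each row is the pose to reach, as a shift and turn from the pose commanded when the call began, along the tool's axes at that moment; what a row does not reach only later rows make up. A row lasts 1/10 s, in which the tool goes at most 50 mm and 8.59 degrees, less where a joint would pass 70% of its speed; a pose out of reach is approached as far as the arm can. A call with a gripper value outside its range is refused whole. The fingers move at their own pace and stop on an object; "newtons" is the grip in N (left out, the last holds). Time passes only in rows, so rows that repeat a pose let the fingers close. It gives the time, the measured TCP pose, the force, the opening and the grip force at its end, in the units of the state.
- get_obs(): the state, without advancing time (a new reading comes with each control period).
- get_image(name): name is "scene" or "top" or "wrist"; returns a dict with "image" (384x512x3 uint8, red, green, blue), "fx", "fy", "cx", "cy" (pixels), "k1" (the pictures are not rectified: a ray, as slopes to the right and down, at radius r is drawn at 1 + k1 r^2 times it, then the intrinsics apply), "eye" and "orientation" of the camera in the world; the wrist camera has in their place "hand_eye" (4x4, takes a point from camera to tool coordinates, whose origin is the TCP and whose axes are the flange's). Camera axes: x right, y down, z forward; pixel columns grow to the right and rows downward; lengths in m; the calibration is good to about 2 mm. A picture is of the moment at which its call begins: read the wrist's pose just before it. There is no depth.
- sign_off(): hands the job in; it is judged then, once.
The state is a dict: "clock": time; "joints": joint angles; "joint_velocities": joint speeds; "effort": joint torques, N m; "tcp_pos": TCP position; "tool_rot": TCP orientation; "ft_force": force on the tool from outside, world axes, zero at the start; "ft_torque": the same for the moment, N m; "finger_gap": finger opening in m; "grasp_force": force on a finger pad.
Only numpy, scipy, OpenCV 4.12 (cv2) and the standard library are available. Lean on these libraries where they do the work, as an engineer would, in place of code of your own. Each camera call takes 0.05 s, during which the arm holds its last target. There are 200 camera calls.

### The job

Open the hinged lid of the socket case all the way to its stop: the case should hold only plain straight sockets, but a stepped adapter has been packed among them. Take the adapter out, set it down gently and upright on the floor of the tray bay where another one of its kind already stands, and shut the case lid fully again. Leave the sockets in their pockets, the two parts already in the tray standing where they are, and everything else on the bench alone.

Things in the scene. Friction and masses are not known exactly. Their poses are not given: they have to be found in the camera images.
- case: black open case fixed to the bench, 136 mm deep (x) by 284 wide (y), rim 42 high, walls 4. Origin under its centre; x points from the front (grip side) to the hinge, z up. Five square pockets 27 mm wide, 10 deep, in one row at x = 0, y = -100, -50, 0, 50, 100 mm; their floors are 4 mm above the bench, the insert's top 14. The stray and four sockets stand in them in any order, tops at 52 mm.
- lid (a joint): lid angle: 0 shut (firm stop), grows as it opens, firm stop at 1.05 rad, where it still leans over the parts: a gripper straight from above hits it; reach in from the front, tilted about 30 degrees. The lid is a clear-topped, black-framed shell 18 mm deep, as large as the case, 0.25 kg. Its friction hinge holds it wherever left; moving it takes 4 to 8 N at the grip.
- lid_hinge (a point): middle of the hinge axis, at the back rim of the case (case x = 68, z = 42.5 mm); the axis runs along the case's y.
- lid_grip (a point): where to pinch the lid's grip lug, a block 32 mm long (straight out from the middle of the lid's front), 26 wide along the case's y, 14 thick. The point is 21 mm out from the lid's front and moves with the lid; shut, it is 51.5 mm above the bench, 157 mm in front of the hinge axis and 9 above it. The lug can pivot between the fingers as the lid swings.
- tray: fixed open aluminium tray, 124 mm (x) by 204 mm (y), walls and divider 4 thick and 22 high, floor 4 thick. Origin under its centre on the bench. The divider along x at y = 0 makes two bays, at +y and -y, each 98 by 116 mm. One holds sample_hex, the other sample_step, each in the half at positive x; the half at negative x is free.
- stray_step: wrongly packed stepped adapter: round, 22 mm diameter for the lower 20 mm, 14 mm diameter for the upper 28 mm; 48 mm tall plain steel, 0.1 kg. Origin at the centre of its foot, z up its axis. It starts in a pocket of the case.
- sample_hex: already in the tray, leave it standing there: long hexagonal nut, 22 mm across flats over its whole height, two of the flats facing its own +y and -y; 48 mm tall plain steel, 0.1 kg. Origin at the centre of its foot, z up its axis. 
- sample_step: already in the tray, leave it standing there: stepped adapter: round, 22 mm diameter for the lower 20 mm, 14 mm diameter for the upper 28 mm; 48 mm tall plain steel, 0.1 kg. Origin at the centre of its foot, z up its axis. 
- socket_1: plain straight round socket, 22 mm diameter, with a dark square mark on top; 48 mm tall plain steel, 0.1 kg. Origin at the centre of its foot, z up its axis. It belongs in the case and stays there.
- socket_2: plain straight round socket, 22 mm diameter, with a dark square mark on top; 48 mm tall plain steel, 0.1 kg. Origin at the centre of its foot, z up its axis. It belongs in the case and stays there.
- socket_3: plain straight round socket, 22 mm diameter, with a dark square mark on top; 48 mm tall plain steel, 0.1 kg. Origin at the centre of its foot, z up its axis. It belongs in the case and stays there.
- socket_4: plain straight round socket, 22 mm diameter, with a dark square mark on top; 48 mm tall plain steel, 0.1 kg. Origin at the centre of its foot, z up its axis. It belongs in the case and stays there.
- solder_spool: Bystander, leave it alone. metal spool 52 mm in diameter, 30 mm tall. Origin at the centre of its underside.
- screw_tub: Bystander, leave it alone. white round tub 40 mm in diameter, 24 mm tall. Origin at the centre of its underside.
- flux_bottle: Bystander, leave it alone. white bottle 32 mm in diameter, 75 mm tall. Origin at the centre of its underside.
- tape_roll: Bystander, leave it alone. brown roll of tape 72 mm in diameter, 20 mm tall, lying flat. Origin at the centre of its underside.
- driver: Bystander, leave it alone. screwdriver 170 mm long with a black handle, lying along its x. Origin near its middle, on its underside.
- cell: Bystander, leave it alone. grey battery cell 18 mm in diameter, 65 mm tall, standing. Origin at the centre of its underside.

How it is judged:
By the outcome, as a careful person would: the job done as asked, in the order asked, and still so for the second after the job is handed in, with the robot touching nothing.
It also fails if it takes over 70 s, if anything falls off the work surface, if the arm or the gripper's body presses on something with over 40 N, if the wrist force passes 120 N, or if a joint passes its speed limit or range.

## Working session

There is one attempt and no reset: what is moved stays moved. The work goes in short steps, Python scripts to look and compute and a tool call to move; the robot and the scene stay as the last step left them, time stands still between calls to the robot, and variables do not carry over. Pictures are saved under pics/ and viewed, at most 10 in all, crops included, and the job is handed in when it is done.

Besides the shell and the picture viewer there is one more tool, called after ">>>" as name(argument=value, ...) on one line, values as JSON. drive_tool: Moves the arm, as the interface text tells. Its arguments: {"type":"object","properties":{"series":{"type":"array","items":{"type":"object","properties":{"dx":{"type":"number"},"dy":{"type":"number"},"dz":{"type":"number"},"ax":{"type":"number"},"ay":{"type":"number"},"az":{"type":"number"},"fingers":{"type":"number"}}}},"newtons":{"type":"number"}},"required":["series"]}

```bash
mkdir -p pics; ls
python3 - <<'E'
from cell import *
import cv2,numpy as np
o=get_obs();print({k:np.round(v,3) for k,v in o.items()},grip_depth)
ims=[]
for n in["scene","top"]:
    d=get_image(n);cv2.imwrite(f"pics/{n}0.png",d["image"][:,:,::-1])
    print(n,{k:v for k,v in d.items() if k!="image"})
d=get_image("wrist");print({k:v for k,v in d.items() if k!="image"});cv2.imwrite("pics/wrist0.png",d["image"][:,:,::-1])
E
```

```text
pics
{'clock': np.float64(0.0), 'joints': array([-1.227,  0.322, -0.07 ,  1.452,  0.023,  1.371, -0.057]), 'joint_velocities': array([-0.001,  0.001,  0.   ,  0.001,  0.   ,  0.   ,  0.   ]), 'effort': array([ 0.0000e+00, -4.9359e+01, -3.8200e-01, -3.1433e+01,  1.3000e-02,
        1.2000e-02, -0.0000e+00]), 'tcp_pos': array([0.21 , 0.614, 0.194]), 'tool_rot': array([-5.160e-01, -3.099e+00,  3.000e-03]), 'ft_force': array([0.194, 0.498, 0.097]), 'ft_torque': array([-0.034, -0.018, -0.035]), 'grasp_force': np.float64(0.0), 'finger_gap': np.float64(0.086)} 0.0187
scene {'fx': 357.5741098266723, 'fy': 357.5741098266723, 'cx': 255.2594745760029, 'cy': 190.3451684605742, 'k1': -0.012020747209991986, 'eye': array([1.10015816, 0.01976026, 0.64811988]), 'orientation': array([-1.75391807, -1.85935777,  0.67481649])}
top {'fx': 391.9275027921239, 'fy': 391.9275027921239, 'cx': 256.0909057167107, 'cy': 192.51587849917104, 'k1': -0.13185505909329803, 'eye': array([ 0.47209072, -0.00950429,  1.04589141]), 'orientation': array([-2.14816398,  2.15600658, -0.12367144])}
{'fx': 287.7475115126218, 'fy': 287.7475115126218, 'cx': 252.82857682471953, 'cy': 196.68382495782663, 'k1': -0.048503251447446986, 'hand_eye': array([[-8.15935179e-05, -9.47468635e-01, -3.19848681e-01,
         8.16912121e-02],
       [ 9.99999957e-01, -1.67441027e-04,  2.40900187e-04,
         6.80982382e-04],
       [-2.81801163e-04, -3.19848647e-01,  9.47468608e-01,
        -1.79200180e-01],
       [ 0.00000000e+00,  0.00000000e+00,  0.00000000e+00,
         1.00000000e+00]])}
```

View pics/top0.png

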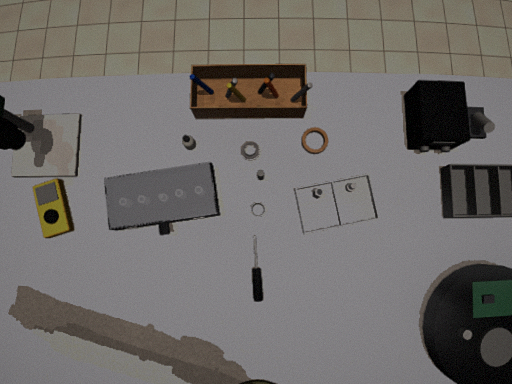

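View pics/scene0.png

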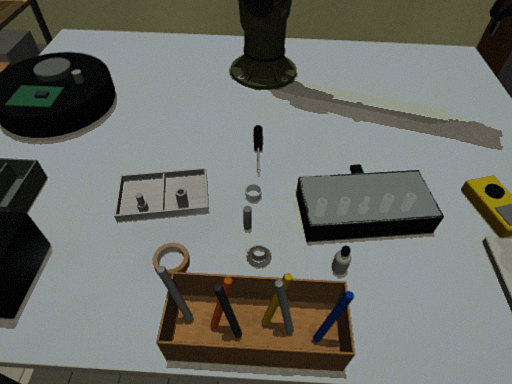

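The top view (up = +x, left = +y) shows the case at about px (162,195) with its lug at (165,228), toward the robot. The tray is at about (335,203), with a part at (317,193) in the left bay and one at (350,187) in the right bay. The lid's clear top shows five part tops. In the scene view the tray parts are at (141,202) and (182,197), and the case is centred near (368,203).

```bash
cat > h.py <<'E'
import numpy as np, cv2
from scipy.spatial.transform import Rotation as R
from cell import *
def cam(d,o=None):
    if "eye" in d: return R.from_rotvec(d["orientation"]).as_matrix(), np.array(d["eye"])
    H=np.array(d["hand_eye"]); Rt=R.from_rotvec(o["tool_rot"]).as_matrix()
    return Rt@H[:3,:3], np.array(o["tcp_pos"])+Rt@H[:3,3]
def K(d): return np.array([[d["fx"],0,d["cx"]],[0,d["fy"],d["cy"]],[0,0,1]]),np.array([d["k1"],0,0,0,0])
def rays(d,px,o=None):
    k,D=K(d); p=cv2.undistortPoints(np.float64(px).reshape(-1,1,2),k,D)[:,0]
    M,e=cam(d,o); return e,np.c_[p,np.ones(len(p))]@M.T
def onz(d,px,z,o=None):
    e,r=rays(d,px,o); return e+r*((z-e[2])/r[:,2])[:,None]
def proj(d,P,o=None):
    M,e=cam(d,o);k,D=K(d); return cv2.projectPoints((np.float64(P).reshape(-1,3)-e)@M,np.zeros(3),np.zeros(3),k,D)[0][:,0]
def grab(n,name=None):
    o=get_obs(); d=get_image(n)
    if name: cv2.imwrite(f"pics/{name}.png",d["image"][:,:,::-1])
    return d,o
E
python3 - <<'E'
from h import *
d,o=grab("top"); s,_=grab("scene")
def show(d,x0,y0,x1,y1,f): return cv2.resize(d["image"][y0:y1,x0:x1,::-1],None,fx=f,fy=f,interpolation=cv2.INTER_CUBIC)
a=show(d,95,155,225,240,4.5);b=show(d,290,170,380,235,4.5)
c=show(s,110,160,215,225,4); e=show(s,290,160,445,245,3.5)
W=800;out=np.zeros((600,800,3),np.uint8)
a=show(d,95,155,225,240,3);b=show(d,290,170,380,235,4);c=show(s,110,160,215,225,3.6);e=show(s,290,160,445,245,2.7)
def put(im,y,x): out[y:y+im.shape[0],x:x+im.shape[1]]=im
put(a,0,0);put(b,0,395);put(e,280,0);put(c,280,421)
cv2.imwrite("pics/mont.png",out)
# case: dark frame in top; tray: dark lines
g=cv2.cvtColor(d["image"],cv2.COLOR_RGB2GRAY)
m=(g<140).astype(np.uint8)
for nm,(x0,y0,x1,y1) in dict(case=(95,155,225,240)).items():
    mm=np.zeros_like(m);mm[y0:y1,x0:x1]=m[y0:y1,x0:x1]
    c=max(cv2.findContours(mm,cv2.RETR_EXTERNAL,cv2.CHAIN_APPROX_NONE)[0],key=cv2.contourArea)
    print(nm,cv2.contourArea(c),cv2.boxPoints(cv2.minAreaRect(c)).round(1).tolist())
E
```

```text
case 10836.0 [[95.0, 155.0], [224.0, 155.0], [224.0, 239.0], [95.0, 239.0]]
```

View pics/mont.png

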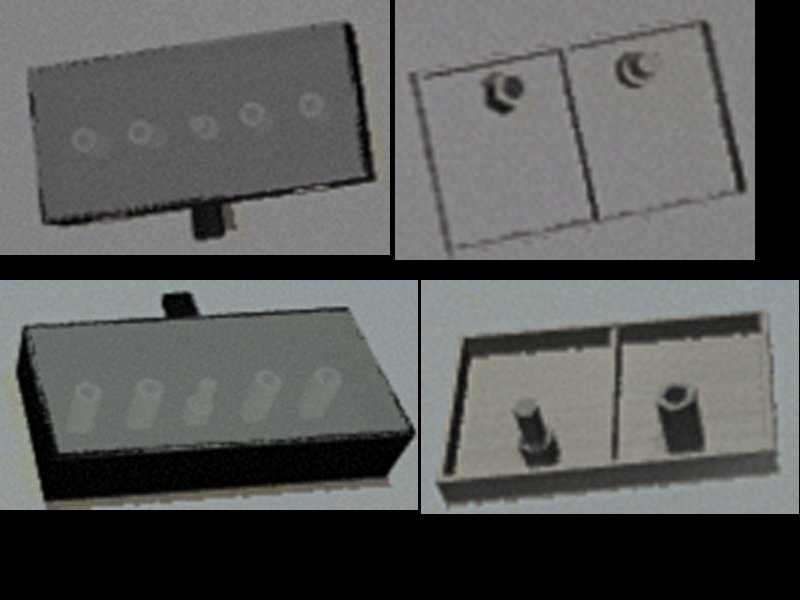

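Montage: the stray is in the middle pocket (case y=0). sample_step is in the right-hand (-y) tray bay and the hex nut is in the +y bay.

Run:
```python
from h import *
d,o=grab("top"); s,_=grab("scene")
np.set_printoptions(precision=4,suppress=True)
A=lambda pts:[(95+x/3,155+y/3) for x,y in pts]
B=lambda pts:[(290+(x-395)/4,170+y/4) for x,y in pts]
S1=lambda pts:[(290+x/2.7,160+(y-280)/2.7) for x,y in pts]
S2=lambda pts:[(110+(x-421)/3.6,160+(y-280)/3.6) for x,y in pts]
def fit(P,L,W): # corners: model order (+x+y),(+x-y),(-x-y),(-x+y)
    M=np.array([[L,W],[L,-W],[-L,-W],[-L,W]])/2
    c=P[:,:2].mean(0);q=P[:,:2]-c
    U,S,V=np.linalg.svd(M.T@q);r=V.T@U.T
    print("c",c,"yaw",np.degrees(np.arctan2(r[1,0],r[0,0])),"res",(q-M@r.T)*1e3)
print("lid top");fit(onz(d,A([(28,68),(347,22),(362,184),(43,222)]),.0605),.136,.284)
print("lid scene");fit(onz(s,S1([(412,432),(57,453),(25,326),(348,310)])[0:0] or S1([(57,453),(412,432),(348,310),(25,326)])[::1],.0605)[[1,0,3,2]],.136,.284)
print("lug tip",onz(d,A([(195,238),(223,238)]),.0585).mean(0),"lug scene",onz(s,S1([(165,295),(192,293)]),.0585).mean(0))
print("tray");fit(onz(d,B([(410,73),(707,20),(745,190),(448,250)]),.022),.124,.204)
print("tray scene");fit(onz(s,S2([(776,453),(440,485),(464,338),(766,314)]),.022),.124,.204)
print("tops t",onz(d,B([(511,87),(649,64)]),.052), "s",onz(s,S2([(679,392),(527,408)]),.052))
print("sock tops t",onz(d,A([(84,139),(141,132),(204,126),(252,114),(311,104)]),.052))
print("s",onz(s,S1([(326,374),(267,380),(208,384),(151,387),(88,392)]),.052))
```

```text
lid top
c [0.5876 0.2483] yaw 7.202237631002669 res [[-0.5125 -1.1374]
 [ 1.7342  0.8556]
 [-2.089   3.6052]
 [ 0.8673 -3.3235]]
lid scene
c [0.5911 0.249 ] yaw 7.838969433995894 res [[-2.2008 -3.2485]
 [-3.7054  3.4326]
 [ 2.5099  1.7828]
 [ 3.3964 -1.9669]]
lug tip [0.4904 0.2324 0.0585] lug scene [0.4965 0.2355 0.0585]
tray
c [ 0.5716 -0.2095] yaw 10.507441966164729 res [[-2.3034 -0.6758]
 [-4.564   0.2865]
 [ 3.6696  1.6374]
 [ 3.1979 -1.2481]]
tray scene
c [ 0.5767 -0.2073] yaw 10.52575832285176 res [[-1.7055 -1.8104]
 [-1.5026  1.2209]
 [ 0.7629  2.739 ]
 [ 2.4452 -2.1495]]
tops t [[ 0.5983 -0.1607  0.052 ]
 [ 0.6128 -0.2505  0.052 ]] s [[ 0.5976 -0.1571  0.052 ]
 [ 0.6162 -0.2456  0.052 ]]
sock tops t [[0.5754 0.3464 0.052 ]
 [0.5813 0.2958 0.052 ]
 [0.5864 0.2405 0.052 ]
 [0.5966 0.1989 0.052 ]
 [0.605  0.148  0.052 ]]
s [[0.5745 0.3471 0.052 ]
 [0.5842 0.2971 0.052 ]
 [0.5917 0.2481 0.052 ]
 [0.5979 0.2015 0.052 ]
 [0.6065 0.1503 0.052 ]]
```

```bash
cat >> h.py <<'E'
C=np.array([.590,.248]);CY=8.0
def case(x,z,y=0.):
    a=np.radians(CY); return np.array([C[0]+x*np.cos(a)-y*np.sin(a),C[1]+x*np.sin(a)+y*np.cos(a),z])
def Rt(yaw,tilt):
    return R.from_euler('z',yaw,degrees=True)*R.from_euler('y',-tilt,degrees=True)*R.from_matrix(np.array([[-1,0,0],[0,1,0],[0,0,-1.]]).T)
def go(P,yaw,tilt,o=None,tag=""):
    o=o or get_obs(); T=Rt(yaw,tilt); tcp=P+grip_depth*T.apply([0,0,1])
    r0=R.from_rotvec(o["tool_rot"]); d=r0.inv().apply(tcp-o["tcp_pos"]); a=np.degrees((r0.inv()*T).as_rotvec())
    print(tag,"tcp",tcp.round(4),"d",(d*1e3).round(1),"a",a.round(2))
def now():
    o=get_obs();r=R.from_rotvec(o["tool_rot"]);z=r.apply([0,0,1])
    print("t",o["clock"].round(2),"grasp",(o["tcp_pos"]-grip_depth*z).round(4),"z",z.round(3),"y",r.apply([0,1,0]).round(3),"gap",round(float(o["finger_gap"]),4),"ft",o["ft_force"].round(1),"j",o["joints"].round(2))
E
python3 - <<'E'
from h import *
print(Rt(8,30).apply([0,0,1]))
now();go(case(-.089,.14),8,0);go(case(-.089,.0535),8,0)
E
```

```text
[ 0.49513403  0.06958655 -0.8660254 ]Traceback (most recent call last):
  File "<stdin>", line 3, in <module>
  File "h.py", line 31, in now
    print("t",o["clock"].round(2),"grasp",(o["tcp_pos"]-grip_depth*z).round(4),"z",z.round(3),"y",r.apply([0,1,0]).round(3),"gap",round(float(o["finger_gap"]),4),"ft",o["ft_force"].round(1),"j",o["joints"].round(2))
              ^^^^^^^^^^^^^^^^
AttributeError: 'float' object has no attribute 'round'
```

```bash
sed -i 's/o\["clock"\].round(2)/round(float(o["clock"]),2)/' h.py
python3 - <<'E'
from h import *
now();go(case(-.089,.14),8,0);go(case(-.089,.0535),8,0)
E
```

```text
t 0.35 grasp [0.2105 0.6148 0.2135] z [-0. -0. -1.] y [ 0.324  0.946 -0.   ] gap 0.0853 ft [0.1 0.4 0.4] j [-1.23  0.32 -0.07  1.45  0.02  1.37 -0.06]
 tcp [0.5019 0.2356 0.1213] d [-398.5 -264.4   73.6] a [-2.000e-02 -0.000e+00 -2.689e+01]
 tcp [0.5019 0.2356 0.0348] d [-398.5 -264.4  160.1] a [-2.000e-02 -0.000e+00 -2.689e+01]
```

>>> drive_tool(series=[{"dx":-0.1,"dy":-0.066,"dz":0.0,"az":-7,"fingers":1},{"dx":-0.2,"dy":-0.132,"dz":0.0,"az":-14},{"dx":-0.3,"dy":-0.2,"dz":0.0,"az":-21},{"dx":-0.3985,"dy":-0.2644,"dz":0.04,"az":-27},{"dx":-0.3985,"dy":-0.2644,"dz":0.07,"az":-27},{"dx":-0.3985,"dy":-0.2644,"dz":0.0736,"az":-27},{"dx":-0.3985,"dy":-0.2644,"dz":0.0736,"az":-27},{"dx":-0.3985,"dy":-0.2644,"dz":0.0736,"az":-27},{"dx":-0.3985,"dy":-0.2644,"dz":0.0736,"az":-27},{"dx":-0.3985,"dy":-0.2644,"dz":0.0736,"az":-27},{"dx":-0.3985,"dy":-0.2644,"dz":0.0736,"az":-27},{"dx":-0.3985,"dy":-0.2644,"dz":0.0736,"az":-27},{"dx":-0.3985,"dy":-0.2644,"dz":0.0736,"az":-27},{"dx":-0.3985,"dy":-0.2644,"dz":0.0736,"az":-27}])

```text
invalid input
```

Run:
```python
from h import *
now(); d,o=grab("wrist","w1")
np.set_printoptions(precision=1,suppress=True)
print(proj(d,[case(-.068,.0605),case(-.1,.0585),case(-.089,.0515)],o))
```

```text
t 0.35 grasp [0.2105 0.6148 0.2135] z [-0. -0. -1.] y [ 0.324  0.946 -0.   ] gap 0.0853 ft [0.1 0.4 0.4] j [-1.23  0.32 -0.07  1.45  0.02  1.37 -0.06]
[[ 99.4 420.2]
 [ 87.9 407.3]
 [ 94.1 407.3]]
```

View pics/w1.png

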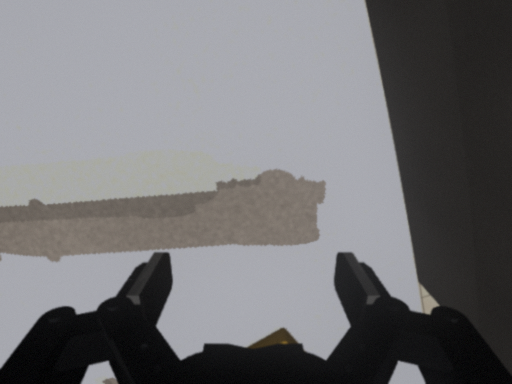

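The move was refused and the arm hasn't moved: the wrist view shows bare bench and the open fingers. I'll resend it with every field filled in.

>>> drive_tool(series=[{"dx":-0.1,"dy":-0.066,"dz":0,"ax":0,"ay":0,"az":-7,"fingers":1},{"dx":-0.2,"dy":-0.132,"dz":0,"ax":0,"ay":0,"az":-14,"fingers":1}], newtons=40)

```text
clock: 0.6
tcp_pos: [0.2708, 0.5358, 0.1945]
tool_rot: [-0.12, -3.139, 0.0]
ft_force: [1.9, 0.5, -0.2]
finger_gap: 0.0852
grasp_force: 0.0
```

Run:
```python
from h import *
now();go(case(-.089,.14),8,0)
```

```text
t 0.6 grasp [0.2708 0.5359 0.2132] z [-0. -0. -1.] y [ 0.076  0.997 -0.   ] gap 0.0852 ft [ 1.9  0.5 -0.2] j [-1.1   0.22 -0.06  1.58  0.01  1.34  0.34]
 tcp [0.5019 0.2356 0.1213] d [-253.3 -281.7   73.2] a [-1.000e-02 -1.000e-02 -1.237e+01]
```

>>> drive_tool(series=[{"dx":-0.25,"dy":-0.28,"dz":0.0,"ax":0,"ay":0,"az":-12.4,"fingers":1},{"dx":-0.25,"dy":-0.28,"dz":0.0,"ax":0,"ay":0,"az":-12.4,"fingers":1},{"dx":-0.25,"dy":-0.28,"dz":0.0,"ax":0,"ay":0,"az":-12.4,"fingers":1},{"dx":-0.25,"dy":-0.28,"dz":0.0,"ax":0,"ay":0,"az":-12.4,"fingers":1},{"dx":-0.25,"dy":-0.28,"dz":0.0,"ax":0,"ay":0,"az":-12.4,"fingers":1},{"dx":-0.25,"dy":-0.28,"dz":0.0,"ax":0,"ay":0,"az":-12.4,"fingers":1},{"dx":-0.25,"dy":-0.28,"dz":0.0,"ax":0,"ay":0,"az":-12.4,"fingers":1},{"dx":-0.253,"dy":-0.282,"dz":0.073,"ax":0,"ay":0,"az":-12.4,"fingers":1},{"dx":-0.253,"dy":-0.282,"dz":0.073,"ax":0,"ay":0,"az":-12.4,"fingers":1},{"dx":-0.253,"dy":-0.282,"dz":0.073,"ax":0,"ay":0,"az":-12.4,"fingers":1},{"dx":-0.253,"dy":-0.282,"dz":0.073,"ax":0,"ay":0,"az":-12.4,"fingers":1},{"dx":-0.253,"dy":-0.282,"dz":0.073,"ax":0,"ay":0,"az":-12.4,"fingers":1}])

```text
clock: 1.8
tcp_pos: [0.5002, 0.2353, 0.1241]
tool_rot: [-0.209, 3.132, 0.003]
ft_force: [0.4, -0.1, 0.2]
finger_gap: 0.0854
grasp_force: 0.0
```

Run:
```python
from h import *
now(); d,o=grab("wrist","w2")
np.set_printoptions(precision=1,suppress=True)
print(proj(d,[case(-.068,.0605),case(-.1,.0585),case(-.089,.0515)],o))
```

```text
t 1.8 grasp [0.5002 0.2352 0.1428] z [ 0.003  0.002 -1.   ] y [-0.133  0.991  0.002] gap 0.0854 ft [ 0.4 -0.1  0.2] j [-0.67  0.16  0.2   1.8  -0.03  1.19  1.25]
[[252.6 219.4]
 [252.3 185.2]
 [252.4 194.5]]
```

View pics/w2.png

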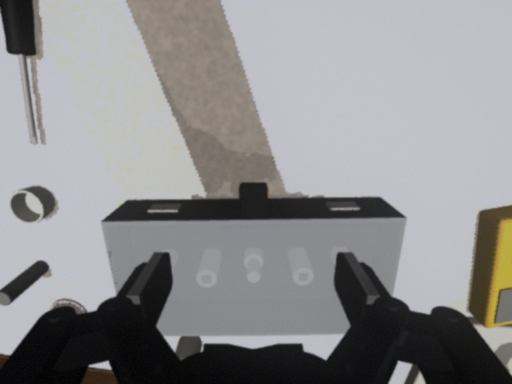

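The wrist view puts the lug tip at (253,183) and the lid's front edge near y = 219, within 2 px of prediction. The case pose holds, so I'll descend and pinch.

Run:
```python
from h import *
go(case(-.089,.0545),8,0)
```

```text
tcp [0.5019 0.2356 0.0358] d [-1.3 -0.1 88.4] a [ 0.11  0.18 -0.36]
```

>>> drive_tool(series=[{"dx":0,"dy":0,"dz":0.04,"ax":0,"ay":0,"az":0,"fingers":1},{"dx":0,"dy":0,"dz":0.07,"ax":0,"ay":0,"az":0,"fingers":1},{"dx":0,"dy":0,"dz":0.085,"ax":0,"ay":0,"az":0,"fingers":1},{"dx":0,"dy":0,"dz":0.085,"ax":0,"ay":0,"az":0,"fingers":1},{"dx":0,"dy":0,"dz":0.085,"ax":0,"ay":0,"az":0,"fingers":1},{"dx":0,"dy":0,"dz":0.085,"ax":0,"ay":0,"az":0,"fingers":1}])

```text
clock: 2.45
tcp_pos: [0.5012, 0.2343, 0.0391]
tool_rot: [-0.206, 3.132, 0.003]
ft_force: [0.3, -0.1, -0.5]
finger_gap: 0.0856
grasp_force: 0.0
```

Run:
```python
from h import *
now();go(case(-.089,.0545),8,0)
```

```text
t 2.45 grasp [0.5011 0.2342 0.0578] z [ 0.003  0.002 -1.   ] y [-0.131  0.991  0.001] gap 0.0856 ft [ 0.3 -0.1 -0.5] j [-0.66  0.25  0.2   1.88 -0.06  1.02  1.26]
 tcp [0.5019 0.2356 0.0358] d [-0.8  1.3  3.3] a [ 0.08  0.2  -0.48]
```

>>> drive_tool(series=[{"dx":0,"dy":0.001,"dz":0.003,"ax":0,"ay":0,"az":0,"fingers":0.5},{"dx":0,"dy":0.001,"dz":0.003,"ax":0,"ay":0,"az":0,"fingers":-1},{"dx":0,"dy":0.001,"dz":0.003,"ax":0,"ay":0,"az":0,"fingers":-1},{"dx":0,"dy":0.001,"dz":0.003,"ax":0,"ay":0,"az":0,"fingers":-1},{"dx":0,"dy":0.001,"dz":0.003,"ax":0,"ay":0,"az":0,"fingers":-1},{"dx":0,"dy":0.001,"dz":0.003,"ax":0,"ay":0,"az":0,"fingers":-1},{"dx":0,"dy":0.001,"dz":0.003,"ax":0,"ay":0,"az":0,"fingers":-1},{"dx":0,"dy":0.001,"dz":0.003,"ax":0,"ay":0,"az":0,"fingers":-1}], newtons=40)

```text
clock: 3.25
tcp_pos: [0.4995, 0.2343, 0.034]
tool_rot: [-0.206, 3.135, 0.0]
ft_force: [-0.1, 0.6, 1.2]
finger_gap: 0.0002
grasp_force: 0.0
```

```bash
cat >> h.py <<'E'
def arc(a0,a1,n,tilt0,tilt1,o=None):
    "rows (mm,deg) in the present tool frame: TCP carried on by the lid arc while tilting"
    o=o or get_obs(); r0=R.from_rotvec(o["tool_rot"]);H=case(.068,.0425)
    z0=r0.apply([0,0,1]); g=o["tcp_pos"]-grip_depth*z0; ax=R.from_euler('z',CY,degrees=True).apply([0,1,0])
    for i in range(1,n+1):
        f=i/n; q=H+R.from_rotvec(ax*(a1-a0)*f).apply(g-H)
        T=R.from_rotvec(-ax*np.radians((tilt1-tilt0)*f))*r0
        d=r0.inv().apply(q+grip_depth*T.apply([0,0,1])-o["tcp_pos"])
        print(i,(d*1e3).round(1),np.degrees((r0.inv()*T).as_rotvec()).round(1))
E
python3 - <<'E'
from h import *
now();arc(0,1.055,20,0,-12)
E
```

```text
t 3.25 grasp [0.4995 0.2343 0.0527] z [ 0.  0. -1.] y [-0.131  0.991  0.   ] gap 0.0002 ft [-0.1  0.6  1.2] j [-0.66  0.25  0.2   1.89 -0.06  1.01  1.26]
1 [-0.6  0.  -8.4] [0.  0.6 0. ]
2 [ -1.6   0.  -16.7] [0.  1.2 0. ]
3 [ -3.   0. -25.] [0.  1.8 0. ]
4 [ -4.9   0.  -33.2] [0.  2.4 0. ]
5 [ -7.2   0.1 -41.3] [0. 3. 0.]
6 [ -9.9   0.1 -49.2] [0.  3.6 0. ]
7 [-13.1   0.1 -56.9] [0.  4.2 0. ]
8 [-16.6   0.1 -64.5] [0.  4.8 0. ]
9 [-20.6   0.2 -71.9] [0.  5.4 0. ]
10 [-24.9   0.2 -79. ] [0.1 6.  0. ]
11 [-29.6   0.3 -85.9] [0.1 6.6 0. ]
12 [-34.6   0.3 -92.5] [0.1 7.2 0. ]
13 [-40.    0.4 -98.9] [0.1 7.8 0. ]
14 [ -45.7    0.4 -104.9] [0.1 8.4 0. ]
15 [ -51.7    0.5 -110.6] [0.1 9.  0. ]
16 [ -58.     0.5 -116. ] [0.1 9.6 0. ]
17 [ -64.6    0.6 -121.1] [ 0.1 10.2  0. ]
18 [ -71.5    0.6 -125.7] [ 0.1 10.8  0. ]
19 [ -78.5    0.7 -130. ] [ 0.1 11.4  0. ]
20 [ -85.8    0.8 -134. ] [ 0.1 12.   0. ]
```

Run:
```python
from h import *
d,o=grab("wrist"); s,_=grab("scene"); t,_=grab("top")
out=np.zeros((600,800,3),np.uint8)
out[:384,:512]=d["image"][:,:,::-1]
z=cv2.resize(s["image"][130:250,290:450,::-1],None,fx=1.8,fy=1.8);out[:216,512:800]=z
z=cv2.resize(t["image"][140:250,100:230,::-1],None,fx=2,fy=2);out[220:440,512:772]=z
cv2.imwrite("pics/m2.png",out)
```

```text
(no output)
```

View pics/m2.png

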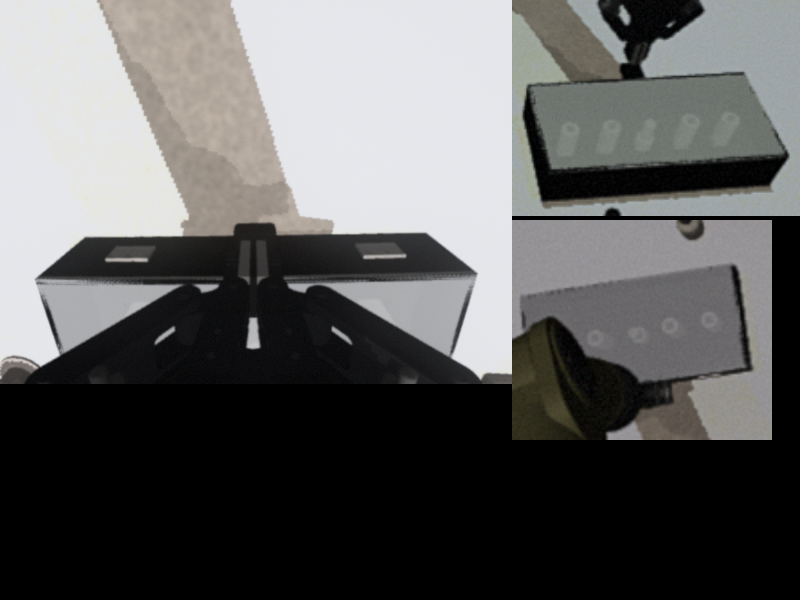

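The wrist view shows the closed fingers at (240-267, 240-285) over the lug, whose tip is at (254,225). They closed to zero gap, so they probably sit above the lug. I'll check the projections.

Run:
```python
from h import *
d,o=grab("wrist")
np.set_printoptions(precision=1,suppress=True)
H=np.array(d["hand_eye"]);inv=np.linalg.inv(H);k,D=K(d)
def pt(P): 
    q=(np.c_[np.float64(P),np.ones(len(P))]@inv.T)[:,:3]; return cv2.projectPoints(q,np.zeros(3),np.zeros(3),k,D)[0][:,0]
print("tool pts",pt([[0,0,0],[.011,0,0],[-.011,0,0],[.011,0,-.0187],[.011,.008,0],[.011,0,-.04]]))
print("lug: tip top L/R, root, tip bottom",proj(d,[case(-.1,.0585,.013),case(-.1,.0585,-.013),case(-.068,.0605,-.142),case(-.068,.0605,.142),case(-.1,.0445)],o))
g=cv2.cvtColor(d["image"],cv2.COLOR_RGB2GRAY)
print(g[215:330:4,[230,236,240,246,250,254,258,262,266,270,276]])
```

```text
Traceback (most recent call last):
cv2.error: OpenCV(4.12.0) /io/opencv/modules/calib3d/src/calibration_base.cpp:1490: error: (-215:Assertion failed) npoints >= 0 && (depth == CV_32F || depth == CV_64F) in function 'projectPoints'
```

Run:
```python
from h import *
d,o=grab("wrist")
np.set_printoptions(precision=1,suppress=True)
r=R.from_rotvec(o["tool_rot"])
W=lambda P:o["tcp_pos"]+r.apply(P)
print("tool pts",proj(d,W([[0,0,0],[.011,0,0],[-.011,0,0],[.011,0,-.0187],[.011,.008,0],[.011,0,-.04]]),o))
print("lug: tip top L/R, root, tip bottom",proj(d,[case(-.1,.0585,.013),case(-.1,.0585,-.013),case(-.068,.0605,-.142),case(-.068,.0605,.142),case(-.1,.0445)],o))
g=cv2.cvtColor(d["image"],cv2.COLOR_RGB2GRAY)
print(g[215:330:4,[230,236,240,246,250,254,258,262,266,270,276]])
```

```text
tool pts [[252.3 225.8]
 [252.3 210.8]
 [252.3 240.3]
 [252.2 222. ]
 [264.2 210.8]
 [252.2 238. ]]
lug: tip top L/R, root, tip bottom [[275.8 229.6]
 [231.8 230. ]
 [ 33.3 277.1]
 [475.8 273.7]
 [253.7 220.4]]
[[143 139 143 146 145 144 146 152 156 147 166]
 [146 144 144 140 141 140 148 166 161 165 171]
 [143 113  83  79  67  67  72  78  67  72 170]
 [142  34  30  30  32  32  29  30  32  36 143]
 [142  29  29  31  29  31  31  31  34  33 116]
 [ 96  31  30  33  32  32  34  32  33  32  54]
 [ 24  28  27  35  34  30  36  33  31  31  30]
 [ 24  27  39  58  43  27  60  58  37  29  27]
 [ 23  25  47  56  37  25  57  57  40  26  25]
 [ 28  24  48  56  34  23  59  59  42  24  24]
 [ 25  25  51  59  32  22  55  57  46  23  26]
 [ 24  27  56  55  28  17  54  56  53  23  24]
 [ 23  24  54  55  27  17  56  58  52  23  24]
 [ 21  23  56  53  28  17  54  56  53  21  20]
 [ 21  19  54  57  23  18  54  57  54  19  19]
 [ 20  20  59  59  26  20  55  58  58  21  20]
 [ 16  16  22  97  40  25  99  45  18  20  19]
 [ 17  21  17  21  38  25  58  20  17  18  18]
 [ 20  21  18  14  21  21  17  14  16  21  23]
 [ 15  15  17  19  21  23  15  18  19  18  20]
 [ 17  15  16  15  24  24  16  17  17  16  17]
 [ 17  19  14  18  23  21  14  18  12  16  13]
 [ 12  19  12  16  23  25  16  15  13  17  17]
 [ 17  15  12  17  19  22  19  15  17  16  16]
 [ 14  12  16  18  23  24  18  14  11  17  15]
 [ 15  14  16  12  26  24  17  13  13  15  15]
 [ 16  15  13  19 156 180  33  17  17  15  14]
 [ 13  13  12  19 170 182  47  20  11  17  15]
 [ 17  12  14  18 179 182  84  21  15  16  13]]
```

The picture puts the shut fingertips about 35 mm short of the reported TCP, at about z = 0.069 and above the lug top (0.0585). That fits closing on nothing. I'll open, go 20 mm lower (safe either way) and close again.

>>> drive_tool(series=[{"dx":0,"dy":0,"dz":0,"ax":0,"ay":0,"az":0,"fingers":0.5},{"dx":0,"dy":0,"dz":0,"ax":0,"ay":0,"az":0,"fingers":0.5},{"dx":0,"dy":0,"dz":0,"ax":0,"ay":0,"az":0,"fingers":0.5},{"dx":0,"dy":0,"dz":0,"ax":0,"ay":0,"az":0,"fingers":0.5},{"dx":0,"dy":0,"dz":0,"ax":0,"ay":0,"az":0,"fingers":0.5},{"dx":0,"dy":0,"dz":0.01,"ax":0,"ay":0,"az":0,"fingers":0.5},{"dx":0,"dy":0,"dz":0.02,"ax":0,"ay":0,"az":0,"fingers":0.5},{"dx":0,"dy":0,"dz":0.02,"ax":0,"ay":0,"az":0,"fingers":0.5},{"dx":0,"dy":0,"dz":0.02,"ax":0,"ay":0,"az":0,"fingers":-1},{"dx":0,"dy":0,"dz":0.02,"ax":0,"ay":0,"az":0,"fingers":-1},{"dx":0,"dy":0,"dz":0.02,"ax":0,"ay":0,"az":0,"fingers":-1},{"dx":0,"dy":0,"dz":0.02,"ax":0,"ay":0,"az":0,"fingers":-1},{"dx":0,"dy":0,"dz":0.02,"ax":0,"ay":0,"az":0,"fingers":-1}], newtons=20)

```text
clock: 4.8
tcp_pos: [0.4997, 0.2354, 0.0145]
tool_rot: [-0.207, 3.134, 0.002]
ft_force: [-1.0, 2.7, 0.6]
finger_gap: 0.0252
grasp_force: 24.0
```

Run:
```python
from h import *
now()
d,o=grab("wrist")
t=cv2.resize(d["image"][200:384,140:370,::-1],None,fx=2,fy=2);cv2.imwrite("pics/w3.png",t)
```

```text
t 4.8 grasp [0.4997 0.2354 0.0332] z [ 0.001  0.001 -1.   ] y [-0.132  0.991  0.001] gap 0.0252 ft [-1.   2.7  0.6] j [-0.66  0.28  0.19  1.9  -0.07  0.97  1.27]
```

View pics/w3.png

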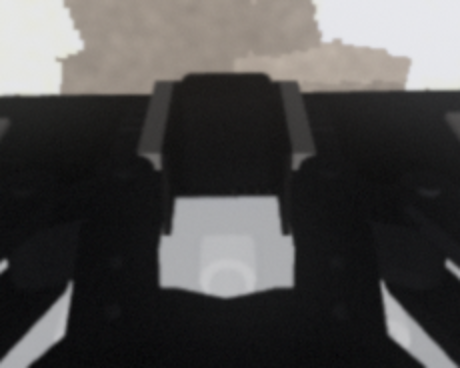

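Gap 25.2 mm and 24 N: the fingers are now on the lug. That confirms the fingers really end about 35 mm behind the reported TCP. I'll regrip 7 mm deeper.

>>> drive_tool(series=[{"dx":0,"dy":0,"dz":0,"ax":0,"ay":0,"az":0,"fingers":0.3},{"dx":0,"dy":0,"dz":0,"ax":0,"ay":0,"az":0,"fingers":0.3},{"dx":0,"dy":0,"dz":0.007,"ax":0,"ay":0,"az":0,"fingers":0.3},{"dx":0,"dy":0,"dz":0.007,"ax":0,"ay":0,"az":0,"fingers":0.3},{"dx":0,"dy":0,"dz":0.007,"ax":0,"ay":0,"az":0,"fingers":-1},{"dx":0,"dy":0,"dz":0.007,"ax":0,"ay":0,"az":0,"fingers":-1},{"dx":0,"dy":0,"dz":0.007,"ax":0,"ay":0,"az":0,"fingers":-1},{"dx":0,"dy":0,"dz":0.007,"ax":0,"ay":0,"az":0,"fingers":-1},{"dx":0,"dy":0,"dz":0.007,"ax":0,"ay":0,"az":0,"fingers":-1}], newtons=40)

```text
clock: 5.75
tcp_pos: [0.4994, 0.2354, 0.0073]
tool_rot: [-0.207, 3.134, 0.002]
ft_force: [-1.7, 3.2, 1.5]
finger_gap: 0.0251
grasp_force: 41.1
```

```bash
sed -i 's/grip_depth\*/GD*/g; s/^C=np/GD=0.044\nC=np/' h.py
python3 - <<'E'
from h import *
now();arc(0,1.07,20,0,0)
E
```

```text
t 5.75 grasp [0.4994 0.2353 0.0513] z [ 0.     0.001 -1.   ] y [-0.132  0.991  0.001] gap 0.0251 ft [-1.7  3.2  1.5] j [-0.66  0.29  0.19  1.91 -0.07  0.96  1.27]
1 [-0.7  0.  -8.5] [0. 0. 0.]
2 [ -1.9   0.  -17. ] [0. 0. 0.]
3 [ -3.5   0.1 -25.4] [0. 0. 0.]
4 [ -5.5   0.1 -33.7] [0. 0. 0.]
5 [ -8.    0.1 -41.8] [0. 0. 0.]
6 [-10.9   0.1 -49.9] [0. 0. 0.]
7 [-14.3   0.2 -57.7] [0. 0. 0.]
8 [-18.    0.2 -65.4] [0. 0. 0.]
9 [-22.2   0.3 -72.9] [0. 0. 0.]
10 [-26.8   0.3 -80.1] [0. 0. 0.]
11 [-31.7   0.3 -87.1] [0. 0. 0.]
12 [-37.    0.4 -93.8] [0. 0. 0.]
13 [ -42.7    0.4 -100.2] [0. 0. 0.]
14 [ -48.7    0.5 -106.3] [0. 0. 0.]
15 [ -55.     0.5 -112. ] [0. 0. 0.]
16 [ -61.6    0.6 -117.4] [0. 0. 0.]
17 [ -68.5    0.7 -122.5] [0. 0. 0.]
18 [ -75.7    0.7 -127.2] [0. 0. 0.]
19 [ -83.1    0.8 -131.4] [0. 0. 0.]
20 [ -90.7    0.8 -135.3] [0. 0. 0.]
```

>>> drive_tool(series=[{"dx":-0.0007,"dy":0,"dz":-0.0085,"ax":0,"ay":0,"az":0,"fingers":-1},{"dx":-0.0019,"dy":0,"dz":-0.017,"ax":0,"ay":0,"az":0,"fingers":-1},{"dx":-0.0035,"dy":0,"dz":-0.0254,"ax":0,"ay":0,"az":0,"fingers":-1},{"dx":-0.0055,"dy":0,"dz":-0.0337,"ax":0,"ay":0,"az":0,"fingers":-1},{"dx":-0.008,"dy":0,"dz":-0.0418,"ax":0,"ay":0,"az":0,"fingers":-1},{"dx":-0.0109,"dy":0,"dz":-0.0499,"ax":0,"ay":0,"az":0,"fingers":-1},{"dx":-0.0143,"dy":0,"dz":-0.0577,"ax":0,"ay":0,"az":0,"fingers":-1},{"dx":-0.018,"dy":0,"dz":-0.0654,"ax":0,"ay":0,"az":0,"fingers":-1},{"dx":-0.0222,"dy":0,"dz":-0.0729,"ax":0,"ay":0,"az":0,"fingers":-1},{"dx":-0.0268,"dy":0,"dz":-0.0801,"ax":0,"ay":0,"az":0,"fingers":-1}])

```text
clock: 6.75
tcp_pos: [0.5247, 0.239, 0.0849]
tool_rot: [0.207, -3.132, -0.001]
ft_force: [2.9, 7.0, -13.7]
finger_gap: 0.0251
grasp_force: 40.0
```

>>> drive_tool(series=[{"dx":-0.0049,"dy":0,"dz":-0.007,"ax":0,"ay":0,"az":0,"fingers":-1},{"dx":-0.0102,"dy":0,"dz":-0.0137,"ax":0,"ay":0,"az":0,"fingers":-1},{"dx":-0.0159,"dy":0,"dz":-0.0201,"ax":0,"ay":0,"az":0,"fingers":-1},{"dx":-0.0219,"dy":0,"dz":-0.0262,"ax":0,"ay":0,"az":0,"fingers":-1},{"dx":-0.0282,"dy":0,"dz":-0.0319,"ax":0,"ay":0,"az":0,"fingers":-1},{"dx":-0.0348,"dy":0,"dz":-0.0373,"ax":0,"ay":0,"az":0,"fingers":-1},{"dx":-0.0417,"dy":0,"dz":-0.0424,"ax":0,"ay":0,"az":0,"fingers":-1},{"dx":-0.0489,"dy":0,"dz":-0.0471,"ax":0,"ay":0,"az":0,"fingers":-1},{"dx":-0.0563,"dy":0,"dz":-0.0513,"ax":0,"ay":0,"az":0,"fingers":-1},{"dx":-0.0639,"dy":0,"dz":-0.0552,"ax":0,"ay":0,"az":0,"fingers":-1},{"dx":-0.0639,"dy":0,"dz":-0.0552,"ax":0,"ay":0,"az":0,"fingers":-1},{"dx":-0.0639,"dy":0,"dz":-0.0552,"ax":0,"ay":0,"az":0,"fingers":-1}])

```text
clock: 7.95
tcp_pos: [0.5862, 0.248, 0.1397]
tool_rot: [0.208, -3.128, -0.002]
ft_force: [-3.5, 4.6, -7.0]
finger_gap: 0.0245
grasp_force: 41.2
```

```bash
cat >> h.py <<'E'
def ang(o=None):
    o=o or get_obs(); z=R.from_rotvec(o["tool_rot"]).apply([0,0,1]); v=o["tcp_pos"]-GD*z-case(.068,.0425)
    a=np.radians(CY); x=v[0]*np.cos(a)+v[1]*np.sin(a); return np.arctan2(v[2],-x)-np.arctan2(9,157), np.hypot(x,v[2])
E
python3 - <<'E'
from h import *
now();print(ang())
E
```

```text
t 7.95 grasp [0.5865 0.248  0.1837] z [-0.007  0.001 -1.   ] y [-0.132  0.991  0.001] gap 0.0245 ft [-3.5  4.6 -7. ] j [-0.62  0.33  0.22  1.56 -0.08  1.27  1.32]
(np.float64(1.0449614537283054), np.float64(0.15822905201027634))
```

>>> drive_tool(series=[{"dx":-0.005,"dy":0,"dz":-0.0025,"ax":0,"ay":0,"az":0,"fingers":-1},{"dx":-0.008,"dy":0,"dz":-0.004,"ax":0,"ay":0,"az":0,"fingers":-1},{"dx":-0.008,"dy":0,"dz":-0.004,"ax":0,"ay":0,"az":0,"fingers":-1},{"dx":-0.008,"dy":0,"dz":-0.004,"ax":0,"ay":0,"az":0,"fingers":-1}])

```text
clock: 8.35
tcp_pos: [0.593, 0.249, 0.143]
tool_rot: [0.207, -3.125, -0.001]
ft_force: [-4.1, 4.3, -7.0]
finger_gap: 0.0243
grasp_force: 40.4
```

Run:
```python
from h import *
now();print(ang())
```

```text
t 8.35 grasp [0.5934 0.249  0.187 ] z [-0.009  0.    -1.   ] y [-0.132  0.991  0.001] gap 0.0243 ft [-4.1  4.3 -7. ] j [-0.61  0.34  0.22  1.54 -0.08  1.28  1.32]
(np.float64(1.0939274963764072), np.float64(0.15827619581256785))
```

>>> drive_tool(series=[{"dx":-0.004,"dy":0,"dz":-0.002,"ax":0,"ay":0,"az":0,"fingers":-1},{"dx":-0.008,"dy":0,"dz":-0.0035,"ax":0,"ay":0,"az":0,"fingers":-1},{"dx":-0.008,"dy":0,"dz":-0.0035,"ax":0,"ay":0,"az":0,"fingers":-1},{"dx":-0.008,"dy":0,"dz":-0.0035,"ax":0,"ay":0,"az":0,"fingers":-1}])

```text
clock: 8.75
tcp_pos: [0.5944, 0.2491, 0.1438]
tool_rot: [0.209, -3.111, 0.003]
ft_force: [-16.4, 2.2, -7.3]
finger_gap: 0.0244
grasp_force: 41.6
```

Run:
```python
from h import *
now();print(ang()); grab("scene","s1")
```

```text
t 8.75 grasp [0.5955 0.2493 0.1878] z [-0.023 -0.004 -1.   ] y [-0.134  0.991 -0.001] gap 0.0244 ft [-16.4   2.2  -7.3] j [-0.61  0.36  0.22  1.52 -0.09  1.3   1.33]
(np.float64(1.1078164688158247), np.float64(0.15815876972970344))
```

View pics/s1.png

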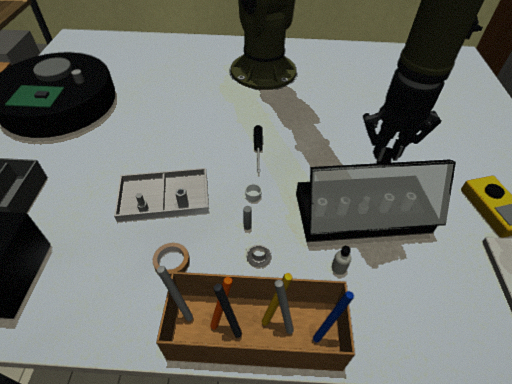

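The lid is open; the scene view shows it raised at (380,195), with the push force rising to 16 N at the stop. Now I'll relax, release and retreat upward and to the front.

>>> drive_tool(series=[{"dx":0.004,"dy":0,"dz":0,"ax":0,"ay":0,"az":0,"fingers":-1},{"dx":0.004,"dy":0,"dz":0,"ax":0,"ay":0,"az":0,"fingers":0.6},{"dx":0.004,"dy":0,"dz":0,"ax":0,"ay":0,"az":0,"fingers":0.6},{"dx":0.004,"dy":0,"dz":0,"ax":0,"ay":0,"az":0,"fingers":0.6},{"dx":0.004,"dy":0,"dz":0,"ax":0,"ay":0,"az":0,"fingers":0.6},{"dx":0.004,"dy":0,"dz":-0.03,"ax":0,"ay":0,"az":0,"fingers":0.6},{"dx":0.01,"dy":0,"dz":-0.07,"ax":0,"ay":0,"az":0,"fingers":0.6},{"dx":0.05,"dy":0,"dz":-0.09,"ax":0,"ay":0,"az":0,"fingers":0.6},{"dx":0.1,"dy":0,"dz":-0.09,"ax":0,"ay":-10,"az":0,"fingers":0.3},{"dx":0.15,"dy":0,"dz":-0.08,"ax":0,"ay":-20,"az":0,"fingers":0},{"dx":0.15,"dy":0,"dz":-0.08,"ax":0,"ay":-30,"az":0,"fingers":-0.3},{"dx":0.15,"dy":0,"dz":-0.08,"ax":0,"ay":-30,"az":0,"fingers":-0.3},{"dx":0.15,"dy":0,"dz":-0.08,"ax":0,"ay":-30,"az":0,"fingers":-0.3}])

```text
clock: 10.1
tcp_pos: [0.4645, 0.2411, 0.2161]
tool_rot: [-0.183, 2.652, 0.025]
ft_force: [-0.2, -0.1, 1.4]
finger_gap: 0.0298
grasp_force: 0.0
```

Run:
```python
from h import *
now(); d,o=grab("wrist","w4")
np.set_printoptions(precision=1,suppress=True)
print(proj(d,[case(0,.052,y) for y in(-.1,-.05,0,.05,.1)],o)); print(proj(d,[case(-.068,.042,.142),case(-.068,.042,-.142)],o))
```

```text
t 10.1 grasp [0.4441 0.2389 0.2551] z [ 0.462  0.049 -0.886] y [-0.134  0.991 -0.015] gap 0.0298 ft [-0.2 -0.1  1.4] j [-0.4  -0.3  -0.28  2.12  0.22  0.91  0.92]
[[175.7 187.4]
 [211.2 187.6]
 [247.1 187.8]
 [283.2 188. ]
 [319.2 188.3]]
[[360.3 144. ]
 [133.8 143.2]]
```

View pics/w4.png

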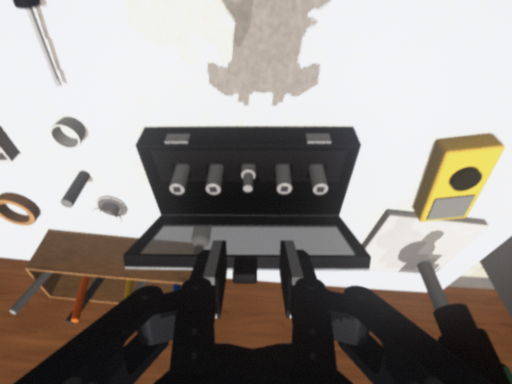

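The wrist view with the lid open shows the parts' tops at (177,189), (213,187), (248,185, stray), (284,188) and (319,188). That matches the prediction to about 1-2 px, so the case pose is good. The lid hangs behind at y≈215-265. Next I'll work out the tilted approach.

```bash
sed -i 's/^GD=.*/GD=0.050/' h.py
python3 - <<'E'
from h import *
T=34;a=np.radians(T);g=np.array([0,.045])
for b in(.12,.05,0): go(case(-b*np.sin(a),.045+b*np.cos(a)),8,T,tag=b)
E
```

```text
0.12 tcp [0.5512 0.2426 0.103 ] d [-24.6  -6.  138.8] a [-1.16 -6.34  0.07]
0.05 tcp [0.59  0.248 0.045] d [-32.3  -4.6 208.4] a [-1.16 -6.34  0.07]
0 tcp [0.6177 0.2519 0.0035] d [-37.9  -3.6 258.1] a [-1.16 -6.34  0.07]
```

>>> drive_tool(series=[{"dx":-0.005,"dy":-0.006,"dz":0.03,"ax":-1.2,"ay":-3,"az":0,"fingers":-0.3},{"dx":-0.012,"dy":-0.006,"dz":0.07,"ax":-1.2,"ay":-5,"az":0,"fingers":-0.3},{"dx":-0.018,"dy":-0.006,"dz":0.105,"ax":-1.2,"ay":-6.3,"az":0,"fingers":-0.3},{"dx":-0.0246,"dy":-0.006,"dz":0.139,"ax":-1.2,"ay":-6.3,"az":0,"fingers":-0.3},{"dx":-0.0246,"dy":-0.006,"dz":0.139,"ax":-1.2,"ay":-6.3,"az":0,"fingers":-0.3},{"dx":-0.0246,"dy":-0.006,"dz":0.139,"ax":-1.2,"ay":-6.3,"az":0,"fingers":-0.3},{"dx":-0.0246,"dy":-0.006,"dz":0.139,"ax":-1.2,"ay":-6.3,"az":0,"fingers":-0.3}])

```text
clock: 10.85
tcp_pos: [0.554, 0.2429, 0.1079]
tool_rot: [-0.174, 2.542, 0.061]
ft_force: [-0.1, 0.0, 0.8]
finger_gap: 0.0302
grasp_force: 0.0
```

Run:
```python
from h import *
now();T=34;a=np.radians(T)
for b in(.12,.04,0): go(case(-b*np.sin(a),.045+b*np.cos(a)),8,T,tag=b)
d,o=grab("wrist"); cv2.imwrite("pics/w5.png",d["image"][:,:,::-1])
np.set_printoptions(precision=1,suppress=True)
print(proj(d,[case(0,.052,y) for y in(-.05,0,.05)],o))
g=cv2.cvtColor(d["image"],cv2.COLOR_RGB2GRAY)
for y in(-.05,0,.05):
    u,v=proj(d,[case(0,.052,y)],o)[0].astype(int); w=g[v-30:v+25,u-22:u+23]; m=(w>np.percentile(w,80)).astype(np.uint8)
    n,l,st,c=cv2.connectedComponentsWithStats(m); i=1+np.argmax(st[1:,4]); print(y,c[i]+[u-22,v-30],st[i],w.min(),w.max())
```

```text
t 10.85 grasp [0.5263 0.2388 0.1493] z [ 0.554  0.082 -0.828] y [-0.138  0.99   0.006] gap 0.0302 ft [-0.1  0.   0.8] j [-0.3  -0.07 -0.32  2.21  0.51  0.51  0.7 ]
0.12 tcp [0.5512 0.2426 0.103 ] d [5.  0.  2.5] a [ 0.22  0.06 -0.25]
0.04 tcp [0.5955 0.2488 0.0367] d [ 5.1 -0.3 82.5] a [ 0.22  0.06 -0.25]
0 tcp [0.6177 0.2519 0.0035] d [  5.1  -0.4 122.5] a [ 0.22  0.06 -0.25]
[[196.5 194.3]
 [252.2 194. ]
 [307.8 193.7]]
-0.05 [198.6 186.1] [ 13   0  24  39 481] 10 201
0 [252.1 178.6] [ 11   0  23  36 490] 11 197
0.05 [308.8 184.4] [ 12   0  25  38 467] 12 202
```

>>> drive_tool(series=[{"dx":0.004,"dy":0,"dz":0.025,"ax":0,"ay":0,"az":0,"fingers":-0.3},{"dx":0.004,"dy":0,"dz":0.05,"ax":0,"ay":0,"az":0,"fingers":-0.3},{"dx":0.004,"dy":0,"dz":0.08,"ax":0,"ay":0,"az":0,"fingers":-0.3},{"dx":0.004,"dy":0,"dz":0.08,"ax":0,"ay":0,"az":0,"fingers":-0.3},{"dx":0.004,"dy":0,"dz":0.08,"ax":0,"ay":0,"az":0,"fingers":-0.3},{"dx":0.004,"dy":0,"dz":0.08,"ax":0,"ay":0,"az":0,"fingers":-0.3}])

```text
clock: 11.5
tcp_pos: [0.5945, 0.2493, 0.0393]
tool_rot: [-0.175, 2.542, 0.061]
ft_force: [0.1, -0.4, -1.2]
finger_gap: 0.0296
grasp_force: 0.0
```

Run:
```python
from h import *
now();go(case(0,.045),8,34)
```

```text
t 11.5 grasp [0.5668 0.2452 0.0808] z [ 0.554  0.082 -0.828] y [-0.139  0.99   0.005] gap 0.0296 ft [ 0.1 -0.4 -1.2] j [-0.3   0.13 -0.3   2.19  0.8   0.39  0.44]
 tcp [0.6177 0.2519 0.0035] d [ 0.7 -0.8 42.7] a [ 0.24  0.08 -0.2 ]
```

>>> drive_tool(series=[{"dx":0,"dy":-0.001,"dz":0.015,"ax":0,"ay":0,"az":0,"fingers":-0.3},{"dx":0,"dy":-0.001,"dz":0.03,"ax":0,"ay":0,"az":0,"fingers":-0.3},{"dx":0,"dy":-0.001,"dz":0.042,"ax":0,"ay":0,"az":0,"fingers":-0.3},{"dx":0,"dy":-0.001,"dz":0.042,"ax":0,"ay":0,"az":0,"fingers":-0.3},{"dx":0,"dy":-0.001,"dz":0.042,"ax":0,"ay":0,"az":0,"fingers":-0.3},{"dx":0,"dy":-0.001,"dz":0.042,"ax":0,"ay":0,"az":0,"fingers":-0.3}])

```text
clock: 12.1
tcp_pos: [0.6176, 0.2514, 0.0038]
tool_rot: [-0.175, 2.543, 0.061]
ft_force: [0.3, -0.7, -0.2]
finger_gap: 0.0297
grasp_force: 0.0
```

Run:
```python
from h import *
now();go(case(0,.045),8,34)
d,o=grab("wrist"); cv2.imwrite("pics/w6.png",cv2.resize(d["image"][120:384,120:390,::-1],None,fx=2,fy=2))
```

```text
t 12.1 grasp [0.5899 0.2473 0.0452] z [ 0.553  0.082 -0.829] y [-0.138  0.99   0.005] gap 0.0297 ft [ 0.3 -0.7 -0.2] j [-0.33  0.23 -0.24  2.16  0.97  0.34  0.29]
 tcp [0.6177 0.2519 0.0035] d [-0.   0.4  0.3] a [ 0.23  0.02 -0.21]
```

View pics/w6.png

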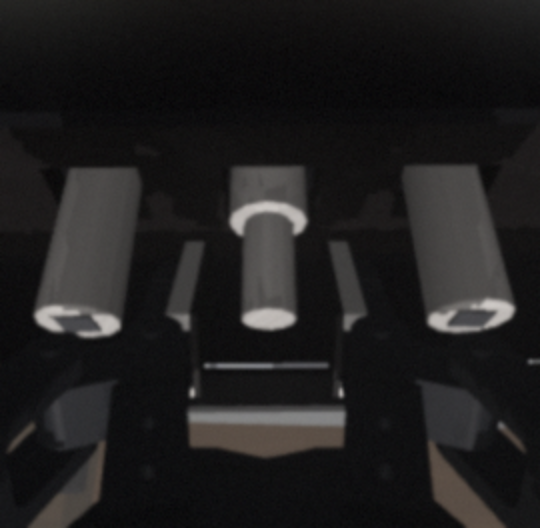

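The close view shows the fingers (tips at crop y≈242) straddling the adapter's thin upper part (crop x≈243-297), centred and clear of both neighbours. Closing.

>>> drive_tool(series=[{"dx":0,"dy":0,"dz":0,"ax":0,"ay":0,"az":0,"fingers":-1},{"dx":0,"dy":0,"dz":0,"ax":0,"ay":0,"az":0,"fingers":-1},{"dx":0,"dy":0,"dz":0,"ax":0,"ay":0,"az":0,"fingers":-1},{"dx":0,"dy":0,"dz":0,"ax":0,"ay":0,"az":0,"fingers":-1},{"dx":0,"dy":0,"dz":0,"ax":0,"ay":0,"az":0,"fingers":-1}], newtons=40)

```text
clock: 12.65
tcp_pos: [0.6178, 0.2512, 0.003]
tool_rot: [-0.175, 2.544, 0.06]
ft_force: [-3.0, -0.4, 6.1]
finger_gap: 0.0124
grasp_force: 39.2
```

Run:
```python
from h import *
now();o=get_obs();r=R.from_rotvec(o["tool_rot"]);a=np.radians(34)
for v in([0,0,.016],[-.05*np.cos(.14),-.05*np.sin(.14),.016+.05],[-.12*np.cos(.14),-.12*np.sin(.14),.15]): print((r.inv().apply(v)*1e3).round(1))
```

```text
t 12.65 grasp [0.5901 0.2471 0.0445] z [ 0.553  0.081 -0.829] y [-0.138  0.99   0.005] gap 0.0124 ft [-3.  -0.4  6.1] j [-0.33  0.23 -0.24  2.16  0.97  0.34  0.29]
[ -8.9   0.1 -13.3]
[  4.6   0.3 -82.7]
[  15.7    0.6 -191.5]
```

>>> drive_tool(series=[{"dx":-0.0045,"dy":0,"dz":-0.0066,"ax":0,"ay":0,"az":0,"fingers":-1},{"dx":-0.0089,"dy":0,"dz":-0.0133,"ax":0,"ay":0,"az":0,"fingers":-1},{"dx":-0.0089,"dy":0,"dz":-0.0133,"ax":0,"ay":0,"az":0,"fingers":-1},{"dx":-0.0085,"dy":0,"dz":-0.02,"ax":0,"ay":0,"az":0,"fingers":-1},{"dx":-0.003,"dy":0,"dz":-0.045,"ax":0,"ay":0,"az":0,"fingers":-1},{"dx":0.0046,"dy":0,"dz":-0.0827,"ax":0,"ay":0,"az":0,"fingers":-1},{"dx":0.0095,"dy":0,"dz":-0.12,"ax":0,"ay":0,"az":0,"fingers":-1},{"dx":0.013,"dy":0,"dz":-0.155,"ax":0,"ay":0,"az":0,"fingers":-1},{"dx":0.0157,"dy":0,"dz":-0.19,"ax":0,"ay":0,"az":0,"fingers":-1},{"dx":0.0157,"dy":0,"dz":-0.19,"ax":0,"ay":0,"az":0,"fingers":-1},{"dx":0.0157,"dy":0,"dz":-0.19,"ax":0,"ay":0,"az":0,"fingers":-1}])

```text
clock: 13.75
tcp_pos: [0.4994, 0.2336, 0.1515]
tool_rot: [-0.175, 2.544, 0.06]
ft_force: [-0.7, -0.1, -1.8]
finger_gap: 0.012
grasp_force: 39.3
```

Run:
```python
from h import *
now();print(get_obs()["grasp_force"])
# part pose at grasp: axis at case(0,0) ; tool grasp-frame yaw 8 tilt 34, TCP at grasp
T0=R.from_rotvec([-0.175,2.544,0.06]);p0=np.array([.6178,.2512,.003]);foot=case(0,.004)
rel=T0.inv().apply(p0-foot)   # foot->tcp in tool frame
o=get_obs();r0=R.from_rotvec(o["tool_rot"])
tgt=np.array([.557,-.2635,.004]);
for yaw in (8,-20):
  T=R.from_euler('z',yaw-8,degrees=True)*T0
  for h in(.13,.02,0):
    tcp=tgt+[0,0,h]+T.apply(rel); print(yaw,h,tcp.round(4),(r0.inv().apply(tcp-o["tcp_pos"])*1e3).round(1),np.degrees((r0.inv()*T).as_rotvec()).round(1))
d,ob=grab("wrist","w7"); g=cv2.cvtColor(d["image"],cv2.COLOR_RGB2GRAY); print(g[190:290:5,225:285:5])
```

```text
t 13.75 grasp [0.4717 0.2296 0.1929] z [ 0.553  0.081 -0.829] y [-0.138  0.99   0.005] gap 0.012 ft [-0.7 -0.1 -1.8] j [-0.3  -0.26 -0.35  2.26  0.34  0.62  0.82]
39.25135016441345
8 0.13 [ 0.5848 -0.2603  0.133 ] [  -4.5 -501.1   22.5] [-0.  0. -0.]
8 0.02 [ 0.5848 -0.2603  0.023 ] [  56.9 -501.6  113.7] [-0.  0. -0.]
8 0 [ 0.5848 -0.2603  0.003 ] [  68.1 -501.7  130.3] [-0.  0. -0.]
-20 0.13 [ 0.583  -0.2737  0.133 ] [  -1.6 -514.1   20.5] [15.6 -0.1 23.2]
-20 0.02 [ 0.583  -0.2737  0.023 ] [  59.9 -514.6  111.7] [15.6 -0.1 23.2]
-20 0 [ 0.583  -0.2737  0.003 ] [  71.1 -514.7  128.3] [15.6 -0.1 23.2]
[[ 17  20  19  17  19  17  18  20  15  17  17  19]
 [ 18  19  21  20  69  83  84  79  30  17  20  19]
 [ 19  19  21  67  83  88  85  86  78  44  17  20]
 [ 20  20  39  70  83  87  88  89  82  62  20  16]
 [ 15  20  48  69  81  89  92  89  77  64  19  17]
 [ 19  19  52  71  86  88  89  87  74  65  21  21]
 [ 53  40  58  73  90  89  91  89  70  63  35  35]
 [ 24  24  62  91 182 186 186 186 145  63  25  26]
 [ 41  42  88 100  83  87  86  84 106  97  52  49]
 [132 133 120  89  79  88  89  84  71 106 130 132]
 [131  94  88  60  82  89  88  82  50  86  89 133]
 [132  67  65  29  82  88  88  82  40  68  68 132]
 [ 31  66  65  31  83  91  88  83  43  66  68  33]
 [ 25  67  62  35  84  90  87  84  46  64  66  34]
 [ 34  65  61  34  85  89  89  84  44  57  68  48]
 [ 51  66  56  32  78  91  87  84  47  46  65  64]
 [ 59  64  46  45  82  93  89  84  50  37  67  63]
 [ 68  76  45  42  90 124 118  94  51  34  74  73]
 [ 21  46  80  90 205 203 203 188 128  47  59  26]
 [ 22  23  34  27  97 164 172 116  26  53  22  22]]
```

The adapter is held and clear of the case. Now I'll transit high over the bench to above the tray bay.

>>> drive_tool(series=[{"dx":0,"dy":-0.02,"dz":0,"ax":0.6,"ay":0,"az":0.9,"fingers":-1},{"dx":0,"dy":-0.055,"dz":0.002,"ax":1.7,"ay":0,"az":2.5,"fingers":-1},{"dx":0,"dy":-0.095,"dz":0.004,"ax":2.9,"ay":0,"az":4.3,"fingers":-1},{"dx":0,"dy":-0.135,"dz":0.005,"ax":4.1,"ay":0,"az":6.1,"fingers":-1},{"dx":0,"dy":-0.175,"dz":0.007,"ax":5.3,"ay":0,"az":7.9,"fingers":-1},{"dx":0,"dy":-0.215,"dz":0.009,"ax":6.5,"ay":0,"az":9.7,"fingers":-1},{"dx":0,"dy":-0.255,"dz":0.01,"ax":7.7,"ay":0,"az":11.5,"fingers":-1},{"dx":-0.001,"dy":-0.295,"dz":0.012,"ax":8.9,"ay":0,"az":13.3,"fingers":-1},{"dx":-0.001,"dy":-0.335,"dz":0.013,"ax":10.2,"ay":0,"az":15.1,"fingers":-1},{"dx":-0.001,"dy":-0.375,"dz":0.015,"ax":11.4,"ay":0,"az":16.9,"fingers":-1},{"dx":-0.001,"dy":-0.415,"dz":0.017,"ax":12.6,"ay":0,"az":18.7,"fingers":-1},{"dx":-0.001,"dy":-0.455,"dz":0.018,"ax":13.8,"ay":0,"az":20.5,"fingers":-1},{"dx":-0.0016,"dy":-0.49,"dz":0.02,"ax":14.9,"ay":0,"az":22.1,"fingers":-1},{"dx":-0.0016,"dy":-0.514,"dz":0.02,"ax":15.6,"ay":0,"az":23.2,"fingers":-1},{"dx":-0.0016,"dy":-0.514,"dz":0.02,"ax":15.6,"ay":0,"az":23.2,"fingers":-1},{"dx":-0.0016,"dy":-0.514,"dz":0.02,"ax":15.6,"ay":0,"az":23.2,"fingers":-1},{"dx":-0.0016,"dy":-0.514,"dz":0.02,"ax":15.6,"ay":0,"az":23.2,"fingers":-1}])

```text
clock: 15.5
tcp_pos: [0.5821, -0.2724, 0.1309]
tool_rot: [0.445, 2.522, -0.129]
ft_force: [0.6, 0.1, -2.3]
finger_gap: 0.0123
grasp_force: 39.2
```

```bash
cat > pl.py <<'E'
from h import *
np.set_printoptions(precision=1,suppress=True)
now();print(get_obs()["grasp_force"])
T0=R.from_rotvec([-0.175,2.544,0.06]);p0=np.array([.6178,.2512,.003]);rel=T0.inv().apply(p0-case(0,.004))
o=get_obs();r0=R.from_rotvec(o["tool_rot"]);T=R.from_euler('z',-28,degrees=True)*T0
for h in(.13,.02,0):
    tcp=np.array([.557,-.2635,.004+h])+T.apply(rel); print(h,tcp.round(4),(r0.inv().apply(tcp-o["tcp_pos"])*1e3).round(1),np.degrees((r0.inv()*T).as_rotvec()).round(1))
print("foot",(o["tcp_pos"]-r0.apply(rel)).round(4),"axis",(r0*T0.inv()).apply([0,0,1]).round(3))
E
cat >> pl.py <<'E'
d,ob=grab("wrist","w8")
# check tray prediction: wall-top corners and sample tops against the picture
a=np.radians(10.5);Rz=np.array([[np.cos(a),-np.sin(a)],[np.sin(a),np.cos(a)]])
tr=lambda x,y,z:np.r_[Rz@[x,y]+[.574,-.2085],z]
print(proj(d,[tr(.062,.102,.022),tr(.062,-.102,.022),tr(-.062,-.102,.022),tr(-.062,.102,.022),[.6145,-.248,.052]],ob))
E
python3 pl.py
```

```text
t 15.5 grasp [ 0.6 -0.3  0.2] z [ 0.5 -0.2 -0.8] y [0.3 0.9 0. ] gap 0.0123 ft [ 0.6  0.1 -2.3] j [ 0.2 -0.1  0.2  2.1 -0.1  0.5  1.7]
39.23694670200348
0.13 [ 0.6 -0.3  0.1] [-2.3 -0.9 -1. ] [ 0.  -0.4  0.1]
0.02 [ 0.6 -0.3  0. ] [58.6 -1.3 90.6] [ 0.  -0.4  0.1]
0 [ 0.6 -0.3  0. ] [ 69.7  -1.4 107.3] [ 0.  -0.4  0.1]
foot [ 0.6 -0.3  0.1] axis [ 0. -0.  1.]
[[456.  100.1]
 [252.6 179.2]
 [177.   94.9]
 [446.2 -58.5]
 [289.1 165. ]]
```

>>> drive_tool(series=[{"dx":0.02,"dy":-0.001,"dz":0.03,"ax":0,"ay":-0.4,"az":0,"fingers":-1},{"dx":0.039,"dy":-0.001,"dz":0.06,"ax":0,"ay":-0.4,"az":0,"fingers":-1},{"dx":0.05,"dy":-0.001,"dz":0.077,"ax":0,"ay":-0.4,"az":0,"fingers":-1},{"dx":0.058,"dy":-0.001,"dz":0.09,"ax":0,"ay":-0.4,"az":0,"fingers":-1},{"dx":0.061,"dy":-0.001,"dz":0.094,"ax":0,"ay":-0.4,"az":0,"fingers":-1},{"dx":0.061,"dy":-0.001,"dz":0.094,"ax":0,"ay":-0.4,"az":0,"fingers":-1},{"dx":0.061,"dy":-0.001,"dz":0.094,"ax":0,"ay":-0.4,"az":0,"fingers":-1}])

```text
clock: 16.25
tcp_pos: [0.5849, -0.2747, 0.022]
tool_rot: [0.444, 2.51, -0.131]
ft_force: [1.0, -0.5, 0.0]
finger_gap: 0.0124
grasp_force: 39.3
```

```bash
sed -i 's/precision=1/precision=4/' pl.py; python3 pl.py
python3 - <<'E'
from h import *
s,_=grab("scene","s2")
np.set_printoptions(precision=1,suppress=True)
print(proj(s,[[.557,-.2635,.02],[.557,-.2635,.068],[.6145,-.248,.052],[.6145,-.248,.004]]))
E
```

```text
t 16.25 grasp [ 0.5583 -0.2652  0.0633] z [ 0.53  -0.189 -0.826] y [0.342 0.94  0.004] gap 0.0124 ft [ 1.  -0.5  0. ] j [ 0.22  0.13  0.21  2.23 -0.38  0.2   2.  ]
39.26488816738129
0.13 [ 0.583  -0.2737  0.133 ] [-60.8   0.7 -92.8] [-0.   0.3  0.1]
0.02 [ 0.583  -0.2737  0.023 ] [ 1.1  0.3 -1.9] [-0.   0.3  0.1]
0 [ 0.583  -0.2737  0.003 ] [12.4  0.2 14.6] [-0.   0.3  0.1]
foot [ 0.5588 -0.2645  0.0229] axis [-0.005  0.003  1.   ]
[[535.2288 197.8287]
 [254.3787 268.89  ]
 [147.9596 195.9536]
 [593.0275   7.6024]
 [304.3318 278.8147]]
[[141.6 184.6]
 [136.9 170.3]
 [138.6 194.9]
 [143.4 208.5]]
```

>>> drive_tool(series=[{"dx":0.004,"dy":0,"dz":0.006,"ax":0,"ay":0.3,"az":0,"fingers":-1},{"dx":0.0079,"dy":0,"dz":0.0115,"ax":0,"ay":0.3,"az":0,"fingers":-1},{"dx":0.0079,"dy":0,"dz":0.0115,"ax":0,"ay":0.3,"az":0,"fingers":-1},{"dx":0.009,"dy":0,"dz":0.013,"ax":0,"ay":0.3,"az":0,"fingers":-1},{"dx":0.009,"dy":0,"dz":0.013,"ax":0,"ay":0.3,"az":0,"fingers":-1},{"dx":0.009,"dy":0,"dz":0.013,"ax":0,"ay":0.3,"az":0,"fingers":-1}])

```text
clock: 16.95
tcp_pos: [0.5842, -0.2747, 0.0053]
tool_rot: [0.446, 2.516, -0.13]
ft_force: [0.1, 0.2, -1.9]
finger_gap: 0.0124
grasp_force: 39.3
```

```bash
python3 pl.py|head -1; python3 pl.py|grep -E "foot|^0 "
```

```text
t 16.95 grasp [ 0.5579 -0.2653  0.0468] z [ 0.525 -0.188 -0.83 ] y [0.343 0.94  0.004] gap 0.0124 ft [ 0.1  0.2 -1.9] j [ 0.26  0.16  0.17  2.24 -0.45  0.17  2.06]
0 [ 0.583  -0.2737  0.003 ] [2.5 0.5 1.2] [-0.  -0.1  0. ]
foot [ 0.5581 -0.2644  0.0064] axis [0.001 0.    1.   ]
```

Now 1 mm steps until contact.

>>> drive_tool(series=[{"dx":0.0006,"dy":0,"dz":0.0008,"ax":0,"ay":0,"az":0,"fingers":-1},{"dx":0.0006,"dy":0,"dz":0.0008,"ax":0,"ay":0,"az":0,"fingers":-1},{"dx":0.0012,"dy":0,"dz":0.0016,"ax":0,"ay":0,"az":0,"fingers":-1},{"dx":0.0012,"dy":0,"dz":0.0016,"ax":0,"ay":0,"az":0,"fingers":-1},{"dx":0.0012,"dy":0,"dz":0.0016,"ax":0,"ay":0,"az":0,"fingers":-1}])

```text
clock: 17.55
tcp_pos: [0.584, -0.2745, 0.0031]
tool_rot: [0.446, 2.516, -0.13]
ft_force: [0.9, 0.1, -2.1]
finger_gap: 0.0123
grasp_force: 39.3
```

>>> drive_tool(series=[{"dx":0.0006,"dy":0,"dz":0.0008,"ax":0,"ay":0,"az":0,"fingers":-1},{"dx":0.0006,"dy":0,"dz":0.0008,"ax":0,"ay":0,"az":0,"fingers":-1},{"dx":0.0006,"dy":0,"dz":0.0008,"ax":0,"ay":0,"az":0,"fingers":-1}])

```text
clock: 17.85
tcp_pos: [0.5844, -0.2747, 0.003]
tool_rot: [0.446, 2.515, -0.13]
ft_force: [-3.3, 1.4, 5.2]
finger_gap: 0.0126
grasp_force: 40.3
```

Contact at 7 N, at the same TCP height as in the pocket. Release and back out along the tool axis.

>>> drive_tool(series=[{"dx":-0.0003,"dy":0,"dz":-0.0004,"ax":0,"ay":0,"az":0,"fingers":-0.62},{"dx":-0.0003,"dy":0,"dz":-0.0004,"ax":0,"ay":0,"az":0,"fingers":-0.6},{"dx":-0.0003,"dy":0,"dz":-0.0004,"ax":0,"ay":0,"az":0,"fingers":-0.45},{"dx":-0.0003,"dy":0,"dz":-0.0004,"ax":0,"ay":0,"az":0,"fingers":-0.3},{"dx":-0.0003,"dy":0,"dz":-0.0004,"ax":0,"ay":0,"az":0,"fingers":-0.3},{"dx":-0.0003,"dy":0,"dz":-0.0004,"ax":0,"ay":0,"az":0,"fingers":-0.3},{"dx":0,"dy":0,"dz":-0.01,"ax":0,"ay":0,"az":0,"fingers":-0.3},{"dx":0,"dy":0,"dz":-0.03,"ax":0,"ay":0,"az":0,"fingers":-0.3},{"dx":0,"dy":0,"dz":-0.06,"ax":0,"ay":0,"az":0,"fingers":-0.3},{"dx":-0.02,"dy":0,"dz":-0.09,"ax":0,"ay":0,"az":0,"fingers":-0.3},{"dx":-0.05,"dy":0,"dz":-0.12,"ax":0,"ay":0,"az":0,"fingers":-0.3},{"dx":-0.05,"dy":0,"dz":-0.12,"ax":0,"ay":0,"az":0,"fingers":-0.3},{"dx":-0.05,"dy":0,"dz":-0.12,"ax":0,"ay":0,"az":0,"fingers":-0.3}])

```text
clock: 19.15
tcp_pos: [0.5607, -0.2665, 0.1313]
tool_rot: [0.445, 2.513, -0.13]
ft_force: [-1.0, -0.4, 0.3]
finger_gap: 0.0302
grasp_force: 0.0
```

Run:
```python
from h import *
np.set_printoptions(precision=4,suppress=True,linewidth=220)
now()
s,_=grab("scene","s3");t,_=grab("top","t3")
g0=cv2.imread("pics/scene0.png",0);g=cv2.cvtColor(s["image"],cv2.COLOR_RGB2GRAY)
D=cv2.absdiff(g,g0)[150:230,100:240];m=(D>25).astype(np.uint8)
n,l,st,c=cv2.connectedComponentsWithStats(m)
for i in range(1,n):
    if st[i,4]>8: print("diff",st[i]+[100,150,0,0,0],c[i]+[100,150])
F=[.558,-.264]
print(proj(s,[F+[.004],F+[.052],[.6145,-.248,.052]]),proj(t,[F+[.052],F+[.004]]))
p=proj(s,[F+[.03]])[0].astype(int);print(p);print(g[p[1]-18:p[1]+18:2,p[0]-14:p[0]+16:2])
```

```text
t 19.15 grasp [ 0.5344 -0.2571  0.1727] z [ 0.527 -0.188 -0.829] y [0.342 0.94  0.004] gap 0.0302 ft [-1.  -0.4  0.3] j [ 0.13 -0.11  0.29  2.2  -0.03  0.46  1.67]
diff [ 134  150   80   47 1193] [172.7586 167.3403]
diff [165 177  21  18 230] [172.5565 185.1957]
[[142.8297 189.4219]
 [138.1892 175.5575]
 [138.5709 194.8953]] [[359.3861 207.1781]
 [354.9265 208.7495]]
[140 182]
[[157 165 160 162 161 165 163 163 164 160 163 164 163 164 163]
 [156 167 164 160 163 164 159 161 160 163 159 163 163 162 165]
 [163 161 165 165 162 167 164 158 160 165 161 164 166 163 169]
 [158 167 163 164 161 165 168 160 160 159 164 165 169 168 137]
 [163 167 159 164 164 163 153  78  82 125 138 131 116  73  72]
 [151 148 155 150  82  79 117 118  56  55  48  48  44  47  53]
 [ 47  47  44  45  40 134 134 130  45  48  49  49  50  48  51]
 [ 47  45  46  52  49  51  72  42  34  49  52  57  52  54  59]
 [ 49  66  87  88  87  79  39  38  36  78  72  69  73  74  75]
 [144 154 155 157 156  82  40  40  35  88  81  67  73  84  84]
 [152 152 155 154 151 146  43  39  32  87  71  83  97 138  98]
 [150 151 152 152 151 144 112  74  70  92  31 115 155 153 158]
 [154 153 147 147 153 151  46  45  43  33  32 152 156 154 155]
 [148 148 155 149 155 144 103  37  42  35  29 111 155 157 154]
 [153 152 155 152 149 156 147  65  46  52 115 162 156 157 141]
 [152 149 150 154 153 138 129 131 150 159 154 158 153 140  78]
 [152 153 156 153 154 120 131 126  60 151 150 152 154  96 110]
 [151 152 153 149 155  96  41  42  38 156 151 151 151 148 154]]
```

The new part's top shows at about (138,176) and its foot at about (142,189) in the scene image, matching the predictions of (138.2,175.6) and (142.8,189.4). It stands upright where planned, and the sample's top is unchanged at about (138,195). Next is the lid: go back to the open lug.

```bash
cat > tl.py <<'E'
from h import *
o=get_obs();r0=R.from_rotvec(o["tool_rot"]);now()
for nm,p,T in (("up",[.50,-.2,.24],R.from_rotvec([.207,-3.128,0])),("mid",[.50,.235,.24],R.from_rotvec([.207,-3.128,0])),("above",[.594,.249,.24],R.from_rotvec([.207,-3.128,0])),("grip",[.594,.249,.138],R.from_rotvec([.207,-3.128,0]))):
    print(nm,(r0.inv().apply(p-o["tcp_pos"])*1e3).round(1),np.degrees((r0.inv()*T).as_rotvec()).round(1))
E
python3 tl.py
```

```text
t 19.25 grasp [ 0.5327 -0.2564  0.1696] z [ 0.523 -0.187 -0.832] y [0.342 0.94  0.004] gap 0.0298 ft [-0.7  0.3  0.2] j [ 0.13 -0.11  0.29  2.2  -0.03  0.46  1.67]
up [   2.6   42.1 -136.2] [ -7.8  33.5 -26.9]
mid [ 127.4  450.8 -217.5] [ -7.8  33.5 -26.9]
above [  58.   496.1 -170.9] [ -7.8  33.5 -26.9]
grip [114.7 495.7 -86.1] [ -7.8  33.5 -26.9]
```

>>> drive_tool(series=[{"dx":0,"dy":0.02,"dz":-0.05,"ax":-1,"ay":5,"az":-4,"fingers":0},{"dx":0.002,"dy":0.04,"dz":-0.1,"ax":-2.3,"ay":10,"az":-8,"fingers":0.4},{"dx":0.0026,"dy":0.042,"dz":-0.136,"ax":-4,"ay":17,"az":-13.5,"fingers":0.4},{"dx":0.02,"dy":0.09,"dz":-0.145,"ax":-5.4,"ay":23,"az":-18.8,"fingers":0.4},{"dx":0.035,"dy":0.135,"dz":-0.155,"ax":-7,"ay":30,"az":-24,"fingers":0.4},{"dx":0.05,"dy":0.18,"dz":-0.165,"ax":-7.8,"ay":33.5,"az":-26.9,"fingers":0.4},{"dx":0.075,"dy":0.28,"dz":-0.18,"ax":-7.8,"ay":33.5,"az":-26.9,"fingers":0.4},{"dx":0.127,"dy":0.45,"dz":-0.217,"ax":-7.8,"ay":33.5,"az":-26.9,"fingers":0.4},{"dx":0.127,"dy":0.45,"dz":-0.217,"ax":-7.8,"ay":33.5,"az":-26.9,"fingers":0.4},{"dx":0.127,"dy":0.45,"dz":-0.217,"ax":-7.8,"ay":33.5,"az":-26.9,"fingers":0.4},{"dx":0.127,"dy":0.45,"dz":-0.217,"ax":-7.8,"ay":33.5,"az":-26.9,"fingers":0.4},{"dx":0.127,"dy":0.45,"dz":-0.217,"ax":-7.8,"ay":33.5,"az":-26.9,"fingers":0.4},{"dx":0.127,"dy":0.45,"dz":-0.217,"ax":-7.8,"ay":33.5,"az":-26.9,"fingers":0.4},{"dx":0.127,"dy":0.45,"dz":-0.217,"ax":-7.8,"ay":33.5,"az":-26.9,"fingers":0.4}])

```text
clock: 20.65
tcp_pos: [0.5001, 0.2339, 0.2385]
tool_rot: [0.21, -3.126, 0.005]
ft_force: [-0.4, -1.0, -0.6]
finger_gap: 0.0599
grasp_force: 0.0
```

```bash
python3 tl.py
```

```text
t 20.65 grasp [0.5005 0.2341 0.2885] z [-0.008 -0.004 -1.   ] y [-0.134  0.991 -0.003] gap 0.0599 ft [-0.4 -1.  -0.6] j [-0.34  0.11 -0.15  1.62  0.02  1.42  1.21]
up [ 5.82e+01 -4.30e+02  1.00e-01] [-0.2 -0.1  0.1]
mid [ 0.   1.1 -1.5] [-0.2 -0.1  0.1]
above [-95.    2.4  -2.3] [-0.2 -0.1  0.1]
grip [-95.9   2.7  99.7] [-0.2 -0.1  0.1]
```

>>> drive_tool(series=[{"dx":-0.045,"dy":0.002,"dz":0,"ax":0,"ay":0,"az":0,"fingers":0.3},{"dx":-0.095,"dy":0.0025,"dz":0,"ax":0,"ay":0,"az":0,"fingers":0.3},{"dx":-0.095,"dy":0.0025,"dz":0.01,"ax":0,"ay":0,"az":0,"fingers":0.3},{"dx":-0.0955,"dy":0.0025,"dz":0.045,"ax":0,"ay":0,"az":0,"fingers":0.3},{"dx":-0.0955,"dy":0.0025,"dz":0.08,"ax":0,"ay":0,"az":0,"fingers":0.3},{"dx":-0.0955,"dy":0.0025,"dz":0.1,"ax":0,"ay":0,"az":0,"fingers":0.3},{"dx":-0.0955,"dy":0.0025,"dz":0.1,"ax":0,"ay":0,"az":0,"fingers":0.3},{"dx":-0.0955,"dy":0.0025,"dz":0.1,"ax":0,"ay":0,"az":0,"fingers":-1},{"dx":-0.0955,"dy":0.0025,"dz":0.1,"ax":0,"ay":0,"az":0,"fingers":-1},{"dx":-0.0955,"dy":0.0025,"dz":0.1,"ax":0,"ay":0,"az":0,"fingers":-1},{"dx":-0.0955,"dy":0.0025,"dz":0.1,"ax":0,"ay":0,"az":0,"fingers":-1},{"dx":-0.0955,"dy":0.0025,"dz":0.1,"ax":0,"ay":0,"az":0,"fingers":-1}], newtons=50)

```text
clock: 21.85
tcp_pos: [0.5958, 0.2495, 0.1425]
tool_rot: [0.208, -3.133, 0.0]
ft_force: [-1.3, 0.9, 7.3]
finger_gap: 0.0247
grasp_force: 49.8
```

```bash
sed -i 's/^GD=.*/GD=0.046/' h.py
python3 - <<'E'
from h import *
now();print(ang());arc(1.05,-.03,20,0,0)
E
```

```text
t 21.85 grasp [0.5959 0.2495 0.1885] z [-0.001 -0.    -1.   ] y [-0.132  0.991 -0.   ] gap 0.0247 ft [-1.3  0.9  7.3] j [-0.33  0.34 -0.13  1.53  0.05  1.27  1.23]
(np.float64(1.1121027204222573), np.float64(0.15863478493237615))
1 [ 7.8 -0.1  3.6] [-0. -0.  0.]
2 [15.4 -0.1  7.6] [-0. -0.  0.]
3 [22.7 -0.2 11.9] [-0. -0.  0.]
4 [29.8 -0.2 16.7] [-0. -0.  0.]
5 [36.7 -0.3 21.9] [-0. -0.  0.]
6 [43.2 -0.3 27.4] [-0. -0.  0.]
7 [49.5 -0.3 33.2] [-0. -0.  0.]
8 [55.4 -0.4 39.4] [-0. -0.  0.]
9 [61.  -0.4 45.9] [-0. -0.  0.]
10 [66.2 -0.5 52.7] [-0. -0.  0.]
11 [71.  -0.5 59.8] [-0. -0.  0.]
12 [75.5 -0.5 67.1] [-0. -0.  0.]
13 [79.5 -0.6 74.7] [-0. -0.  0.]
14 [83.2 -0.6 82.4] [-0. -0.  0.]
15 [86.4 -0.6 90.3] [-0. -0.  0.]
16 [89.2 -0.6 98.4] [-0. -0.  0.]
17 [ 91.5  -0.6 106.7] [-0. -0.  0.]
18 [ 93.4  -0.6 115. ] [-0. -0.  0.]
19 [ 94.9  -0.7 123.5] [-0. -0.  0.]
20 [ 95.8  -0.7 132. ] [-0. -0.  0.]
```

>>> drive_tool(series=[{"dx":0.0078,"dy":0,"dz":0.0036,"ax":0,"ay":0,"az":0,"fingers":-1},{"dx":0.0154,"dy":0,"dz":0.0076,"ax":0,"ay":0,"az":0,"fingers":-1},{"dx":0.0227,"dy":0,"dz":0.0119,"ax":0,"ay":0,"az":0,"fingers":-1},{"dx":0.0298,"dy":0,"dz":0.0167,"ax":0,"ay":0,"az":0,"fingers":-1},{"dx":0.0367,"dy":0,"dz":0.0219,"ax":0,"ay":0,"az":0,"fingers":-1},{"dx":0.0432,"dy":0,"dz":0.0274,"ax":0,"ay":0,"az":0,"fingers":-1},{"dx":0.0495,"dy":0,"dz":0.0332,"ax":0,"ay":0,"az":0,"fingers":-1},{"dx":0.0554,"dy":0,"dz":0.0394,"ax":0,"ay":0,"az":0,"fingers":-1},{"dx":0.061,"dy":0,"dz":0.0459,"ax":0,"ay":0,"az":0,"fingers":-1},{"dx":0.0662,"dy":0,"dz":0.0527,"ax":0,"ay":0,"az":0,"fingers":-1}])

```text
clock: 22.85
tcp_pos: [0.5301, 0.2398, 0.0916]
tool_rot: [0.208, -3.134, 0.002]
ft_force: [-5.9, -3.7, 15.5]
finger_gap: 0.0243
grasp_force: 61.1
```

Run:
```python
from h import *
now();print(ang())
```

```text
t 22.85 grasp [0.5301 0.2399 0.1376] z [-0.001 -0.001 -1.   ] y [-0.132  0.991 -0.001] gap 0.0243 ft [-5.9 -3.7 15.5] j [-0.34  0.26 -0.15  1.75  0.04  1.14  1.2 ]
(np.float64(0.5800799855192736), np.float64(0.15982032153915993))
```

Continue with the rest of the arc; the offsets are now taken from row 10.

>>> drive_tool(series=[{"dx":0.0048,"dy":0,"dz":0.0071,"ax":0,"ay":0,"az":0,"fingers":-1},{"dx":0.0093,"dy":0,"dz":0.0144,"ax":0,"ay":0,"az":0,"fingers":-1},{"dx":0.0133,"dy":0,"dz":0.022,"ax":0,"ay":0,"az":0,"fingers":-1},{"dx":0.017,"dy":0,"dz":0.0297,"ax":0,"ay":0,"az":0,"fingers":-1},{"dx":0.0202,"dy":0,"dz":0.0376,"ax":0,"ay":0,"az":0,"fingers":-1},{"dx":0.023,"dy":0,"dz":0.0457,"ax":0,"ay":0,"az":0,"fingers":-1},{"dx":0.0253,"dy":0,"dz":0.054,"ax":0,"ay":0,"az":0,"fingers":-1},{"dx":0.0272,"dy":0,"dz":0.0623,"ax":0,"ay":0,"az":0,"fingers":-1},{"dx":0.0287,"dy":0,"dz":0.0708,"ax":0,"ay":0,"az":0,"fingers":-1},{"dx":0.0287,"dy":0,"dz":0.0708,"ax":0,"ay":0,"az":0,"fingers":-1}])

```text
clock: 23.85
tcp_pos: [0.4983, 0.2352, 0.0168]
tool_rot: [0.209, -3.127, 0.005]
ft_force: [-4.9, -1.7, 1.7]
finger_gap: 0.0244
grasp_force: 63.0
```

Run:
```python
from h import *
now();print(ang())
```

```text
t 23.85 grasp [0.4987 0.2353 0.0628] z [-0.007 -0.004 -1.   ] y [-0.133  0.991 -0.003] gap 0.0244 ft [-4.9 -1.7  1.7] j [-0.35  0.28 -0.15  1.88  0.05  0.99  1.17]
(np.float64(0.06855063929112995), np.float64(0.1614772929574217))
```

>>> drive_tool(series=[{"dx":0,"dy":0,"dz":0.004,"ax":0,"ay":0,"az":0,"fingers":-1},{"dx":0,"dy":0,"dz":0.008,"ax":0,"ay":0,"az":0,"fingers":-1},{"dx":0,"dy":0,"dz":0.01,"ax":0,"ay":0,"az":0,"fingers":-1},{"dx":0,"dy":0,"dz":0.01,"ax":0,"ay":0,"az":0,"fingers":-1}])

```text
clock: 24.25
tcp_pos: [0.497, 0.235, 0.0075]
tool_rot: [0.208, -3.124, 0.006]
ft_force: [-10.1, -2.6, 9.4]
finger_gap: 0.0246
grasp_force: 64.3
```

>>> drive_tool(series=[{"dx":-0.002,"dy":0,"dz":0.003,"ax":0,"ay":0,"az":0,"fingers":-1},{"dx":-0.002,"dy":0,"dz":0.005,"ax":0,"ay":0,"az":0,"fingers":-1},{"dx":-0.002,"dy":0,"dz":0.005,"ax":0,"ay":0,"az":0,"fingers":-1},{"dx":-0.002,"dy":0,"dz":0.005,"ax":0,"ay":0,"az":0,"fingers":-1}])

```text
clock: 24.65
tcp_pos: [0.4969, 0.235, 0.0072]
tool_rot: [0.209, -3.12, 0.009]
ft_force: [-27.3, -9.3, 44.8]
finger_gap: 0.0243
grasp_force: 68.5
```

Firm stop reached: 45 N with no further travel. Ease off, release and retreat straight up.

>>> drive_tool(series=[{"dx":0.001,"dy":0,"dz":-0.003,"ax":0,"ay":0,"az":0,"fingers":-1},{"dx":0.001,"dy":0,"dz":-0.004,"ax":0,"ay":0,"az":0,"fingers":0.3},{"dx":0.001,"dy":0,"dz":-0.004,"ax":0,"ay":0,"az":0,"fingers":0.3},{"dx":0.001,"dy":0,"dz":-0.004,"ax":0,"ay":0,"az":0,"fingers":0.3},{"dx":0.001,"dy":0,"dz":-0.004,"ax":0,"ay":0,"az":0,"fingers":0.3},{"dx":0.001,"dy":0,"dz":-0.03,"ax":0,"ay":0,"az":0,"fingers":0.3},{"dx":0.001,"dy":0,"dz":-0.07,"ax":0,"ay":0,"az":0,"fingers":0.3},{"dx":0.001,"dy":0,"dz":-0.11,"ax":0,"ay":0,"az":0,"fingers":0.3},{"dx":0.001,"dy":0,"dz":-0.15,"ax":0,"ay":0,"az":0,"fingers":0.3},{"dx":0.001,"dy":0,"dz":-0.15,"ax":0,"ay":0,"az":0,"fingers":0.3},{"dx":0.001,"dy":0,"dz":-0.15,"ax":0,"ay":0,"az":0,"fingers":0.3}])

```text
clock: 25.75
tcp_pos: [0.5027, 0.2363, 0.153]
tool_rot: [0.207, -3.132, 0.002]
ft_force: [-0.0, 0.2, -0.3]
finger_gap: 0.0555
grasp_force: 0.0
```

Run:
```python
from h import *
np.set_printoptions(precision=1,suppress=True,linewidth=220)
now()
s,_=grab("scene","s4");g=cv2.cvtColor(s["image"],cv2.COLOR_RGB2GRAY);g0=cv2.imread("pics/scene0.png",0)
m=(cv2.absdiff(cv2.GaussianBlur(g,(3,3),0),cv2.GaussianBlur(g0,(3,3),0))>25).astype(np.uint8)
n,l,st,c=cv2.connectedComponentsWithStats(m)
for i in range(1,n):
    if st[i,4]>6: print(st[i],c[i])
print(g[170:198:2,126:156:2])
w,o=grab("wrist");gw=cv2.cvtColor(w["image"],cv2.COLOR_RGB2GRAY)
print(proj(w,[case(-.068,.0605),case(-.1,.0585),case(-.1,.0445)],o),gw[140:240:4,253])
```

```text
t 25.75 grasp [0.5 0.2 0.2] z [-0. -0. -1.] y [-0.1  1.  -0. ] gap 0.0555 ft [-0.   0.2 -0.3] j [-0.3  0.1 -0.2  1.7  0.   1.2  1.2]
[238   0   6  30  90] [240.5  13.2]
[286   0   7  31  90] [288.9  17.4]
[ 284    0  219  150 9845] [394.4  81.5]
[489   0  12  17  93] [493.9   7.4]
[242  75   4   4  11] [243.6  76.4]
[288  75   4   4  10] [289.6  76.5]
[ 250   88  101   87 2687] [298.8 133.7]
[389 170  30   3  55] [403.3 171. ]
[370 172  13   2  20] [376.9 172.6]
[136 174   6   4  22] [138.5 175.5]
[137 179  12  15 123] [142.  186.5]
[408 204  36  15  90] [429.4 214.9]
[305 206   4   6  14] [306.5 208.6]
[309 221   8   5  20] [311.6 223.5]
[[158 160 163 159 163 163 159 164 159 165 163 160 161 162 161]
 [159 162 159 160 163 160 158 161 163 160 162 162 155 152 148]
 [157 150 146 146 142 139 131 131  93  72  54  50  49  48  46]
 [ 49  44  48  45  41 128 130 126  37  43  42  56  50  49  49]
 [ 45  50  46  51  43  48  67  42  28  49  47  50  57  76  65]
 [ 48  69  85  85  89  91  37  40  38 154 157 157 152 154 149]
 [152 151 153 152 155 149  48  40  28  88 150 153 153 150 156]
 [149 147 148 149 148 148  79  30  35  81  90 152 145 150 151]
 [150 151 148 142 150 149 112  71  64  86  33 156 146 147 152]
 [148 145 144 145 145 147  48  44  44  39  26 147 159 147 150]
 [144 142 143 150 148 141 111  35  43  36  25 112 150 150 150]
 [148 150 147 147 149 151 148  62  41  47 110 156 149 149 149]
 [147 148 146 145 149 133 123 127 142 156 155 153 152 144 150]
 [153 148 146 145 145 115 127 120  56 146 143 145 150 148 144]]
[[252.5 207.9]
 [252.3 176.4]
 [252.3 173. ]] [138 138 133 123 122 122 118 116 115  35  36  35  34  32  32  32  32 100 135 140 142 141 143 141 143]
```

Run:
```python
import cv2,numpy as np
np.set_printoptions(linewidth=200)
a=cv2.imread("pics/scene0.png",0);b=cv2.imread("pics/s4.png",0)
for x in(315,330,345,375,395,410): print(x,a[166:182,x],b[166:182,x])
for x in(320,400,430): print(x,a[200:242,x][::2],b[200:242,x][::2])
for y in(185,215): print(y,a[y,292:312],b[y,292:312],a[y,420:444],b[y,420:444])
```

```text
315 [152 150 148 151 149 151 151 151 153 143  81 100 105 102 101 102] [ 99  90  84  74  81  85  96 146 162 145 110 107 111 111 113 105]
330 [151 151 150 154 149 151 148 153 144  63 101 103 106 108 105 104] [101 101  98 101 102 102  86  82  80  88 114 115 103 111 112 109]
345 [151 150 152 154 151 149 154 141  67  64 107 102 102 109 106 102] [122 100  96  98 102 104 101  94  77 105 116 111 110 110 110 112]
375 [147 156 147 153 151 144  85  50 103 105 103 105 100 105 103 105] [159 158 163 157 163 158 110  93 107 110 108 105 110 110 110 112]
395 [152 151 150 152 149  83  48 109 106 103 102 101 102 105 104 103] [160 159 160 162 162 130  88 105 109 110 111 110 107 111 113 109]
410 [151 153 154 145  71  67 103 106 102 106 100 105 102  99 105 101] [156 160 160 159 134  86 107 111 111 109 110 111 108 109 110 115]
320 [113 117 122 114 116 113 121 122 116 104 105 110  61  10   2   6   5   7   0   3  23] [124 128 127 127 124 126 125 125 123 114 108 115  69   0   1   4   6   0  10   0  20]
400 [106 108 105 110 112 100 102 103 107  53  19   0   1   4   0   4   0   8  95 111 150] [112 112 115 120 1
[... 271 characters left out ...]
7   8   7  31  61  63 104 106 103 109 106 106 104 101 105] [160 159 158 161 148  63   2   9  45  84 100 110 111 108 111 109 107 113 111 109] [105 102 104 103 101  85  92 136 153 154 150 152 150 154 151 151 152 152 151 151 150 149 146 149] [111 109 108 110 112  85  76 137 162 159 159 161 157 158 157 162 162 157 160 156 158 164 160 162]
215 [152 151 152 148 149 148 156 145 106  18   0   6   0   4   0  32  86 110 110 104] [158 164 164 158 156 158 162 159 111  18   0   0   4   0   5  44  90 105 117 111] [111 112 110 100 101 101  98  92  96  91  97  98  94  91  89  92  92  94  72  69  68  32  26  82] [110 111 115 114 115 112 112 112 112 109 111 109 111 112 110 109 109 111 109 113 107 101 101 120]
```

Wrist and scene edges both show the lid fully down. The adapter stands upright in the bay, and no other object on the bench shows up in the image difference. Handing in.

```bash
python3 -c "
from cell import *
print(sign_off())"
```

```text
the job is handed in; nothing more can be done
None
```

The job is handed in at about 26 s on the robot's clock: the lid was opened to its stop, the stepped adapter now stands upright in the -y tray bay with the other one, and the lid is shut again to its firm stop.

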